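# Load the centrifuge rotor in balance and put its lid on

### The arm

A 6-joint arm with a two-finger parallel gripper is mounted at the origin on a cart in front of the work surface, level with it; the furniture and walls round the work are solid. World frame = base frame: x ahead of the robot, y to its left, z up, the work surface at z = 0. Lengths are in mm, angles in rad, forces in N, time in s.
With the tool pointing down it reaches from about 275 to 750 mm from the base axis. Payload 10.2 kg.
Tool frame: the origin (TCP) lies midway between the tips of the shut fingers; the grasp point (between the pads) lies 19 mm behind it; y points along the fingers, z is the direction in which the jaws open and shut, and the axes are right-handed (so a half turn about y gives the same grasp; the last joint's range is limited). The gripper opens to 85 mm and grips with 20 to 120 N. Pads are 22 mm wide; open, the fingers measure 114 mm over their backs; the gripper's body (76 mm by 85 mm) begins 54 mm behind the grasp point. The pads swing forward as they close: fully open they stand 13 mm farther back than shut.
Start: joints at [-1.42, 0.313, 1.498, -0, 1.331, -0.223], TCP at [191.694, -488.758, 231.294] pointing down, gripper open.
Joint ranges: [-2.94, 2.94], [-0.97, 2.17], [0.19, 2.56], [-1.23, 4.37], [0.02, 3.11], [-2.88, 2.88]. Speed limits (rad/s): [2.39, 2.39, 3.01, 3.14, 3.14, 3.14].

### API

Orientations are given as a unit quaternion [w, x, y, z].
In Python, from rig import ctrl gives the robot as it stands.
- The arm moves only by the shell command python3 -m inch 'ROWS' [OPENING] [FORCE]. ROWS is JSON, one flat list of numbers, 6 for each row, row after row: the shift along the tool's x, y, z in cm, then the turn, a rotation vector about the tool's x, y, z in rad. A call has 1 to 8 rows; each row is the pose to reach, as a shift and turn from the pose commanded when the call began, along the tool's axes at that moment; what a row does not reach only later rows make up. A row lasts 1/12 s, in which the tool goes at most 41.7 mm and 7.16 degrees, less where a joint would pass 70% of its speed; a pose out of reach is approached as far as the arm can. A call with a gripper value outside its range is refused whole. OPENING is the gripper command: -1 is fully open, 1 is shut, values between are in proportion, set as the call begins (- or left out, the last holds). The fingers move at their own pace and stop on an object; FORCE is the grip in N (left out, the last holds). Time passes only in rows, so rows that repeat a pose let the fingers close. It gives the time, the measured TCP pose, the force and the opening at its end, in the units of the state.
- ctrl.sense(): the state, without advancing time (a new reading comes with each control period).
- ctrl.capture(name): name is "side" or "top"; returns the picture (420x560x3 uint8, red, green, blue); there is no depth.
- ctrl.get_calibration(name): a dict with "fx", "fy", "cx", "cy" (pixels), "world_to_cam" (4x4, takes a point from world to camera coordinates). Camera axes: x right, y down, z forward; pixel columns grow to the right and rows downward; lengths in mm; the calibration is good to about 2 mm. A picture is of the moment at which its call begins. get_calibration takes no time and is no camera call.
- ctrl.finish_job(): hands the job in, once; it reports no verdict.
Trained networks look in the newest picture that a camera, given by its name, has taken for a name from the list of things; names that differ only in an ending like _2 or _b are one class to them, and where a whole thing is asked for, a point or a joint stands for the part that bears it (a point fixed in the world has none). Each returns a list of dicts, best first, with "score" (0 to 1); they miss things now and then, are a little off and sometimes report something else, mostly with a low value. They report only what shows in the picture. A call takes as long as a camera call. They do not tell look-alikes from the thing itself.
- ctrl.search_frame(thing, camera): "uv" ([column, row] in pixels, amid what is visible of it).
The state is a dict: "time_s": time; "joints": joint angles; "dq": joint speeds; "tau": joint torques, N m; "eef_pos": TCP position; "ee_rot": TCP orientation; "force": force on the tool from outside, world axes, zero at the start; "wrist_torque": the same for the moment, N m; "grip_width": opening from 0.0 (shut) to 1.0 (fully open).
Only numpy, scipy, OpenCV 4.12 (cv2) and the standard library are available. Lean on these libraries where they do the work, as an engineer would, in place of code of your own. Each camera call takes 0.05 s, during which the arm holds its last target.

### The job

Load the centrifuge rotor for a balanced run: leave the plain blue-capped tube in its pocket and put its counterweight, the blue-capped tube with the white dot, straight across the rotor from it; then put the plain red-capped tube and the red-capped one with the dot into two other pockets straight across from each other, each tube fully home. Then set the clear lid on top of the rotor, lowered gently and not dropped, so that its rim sits flat on the ledge all round. Keep the tubes upright, and leave the green-capped tube, the bottle, the beaker and the tip box where they stand.

Things in the scene. Friction and masses are not known exactly. Their poses are not given: they have to be found in the camera images.
- rotor: Fixed dark centrifuge rotor, 196 mm wide. Origin on its axis at bench height. Deck 75 mm up, radius 86, with 6 upright round pockets, centres 62 mm out at 0, 60, 120, 180, 240, 300 deg from its x axis: 33 mm wide, mouth bevelled to 41, floor 23 mm up (a tube fully home stands 34 mm over the deck). Ledge for the lid: 69 mm up, radius 86 to 98. Steel stud mid-deck, 22 mm wide, 7 high.
- rotor_lid: Clear tinted round lid, 189 mm wide, dark rim, black knob; stands on the bench right way up. 48 mm high without the knob; skirt 4 mm thick, 181 mm inside, 44 mm deep. On top a bright disc 48 mm wide, 3 thick, and the knob, 26 mm wide, from 51 to 76 mm above the rim. 240 g. Origin: centre of the rim's underside, z up. Fits round the deck, rim on the ledge; clears seated tubes by 4 mm.
- blue_sample: Closed upright tube, off-white body 28 mm wide with a label band, plain blue screw cap without a dot. 86 mm tall; the cap is 31 mm wide and takes the top 18 mm. Round: yaw does not matter. 40 g. Origin: centre of its underside, z up. It already stands fully home in one of the rotor's pockets at the start (its underside 23 mm above the bench).
- blue_balance: Closed upright tube, off-white body 28 mm wide with a label band, blue screw cap with a white dot (17 mm) on top. 86 mm tall; the cap is 31 mm wide and takes the top 18 mm. Round: yaw does not matter. 40 g. Origin: centre of its underside, z up. The counterweight of the blue tube. Stands on the bench.
- red_sample: Closed upright tube, off-white body 28 mm wide with a label band, plain red screw cap without a dot. 86 mm tall; the cap is 31 mm wide and takes the top 18 mm. Round: yaw does not matter. 40 g. Origin: centre of its underside, z up. Stands on the bench.
- red_balance: Closed upright tube, off-white body 28 mm wide with a label band, red screw cap with a white dot (17 mm) on top. 86 mm tall; the cap is 31 mm wide and takes the top 18 mm. Round: yaw does not matter. 40 g. Origin: centre of its underside, z up. The counterweight of the red tube. Stands on the bench.
- green_balance: Closed upright tube, off-white body 28 mm wide with a label band, green screw cap with a white dot (17 mm) on top. 86 mm tall; the cap is 31 mm wide and takes the top 18 mm. Round: yaw does not matter. 40 g. Origin: centre of its underside, z up. Belongs to another run: stays where it stands on the bench.
- bottle: Bystander: white reagent bottle with a blue screw cap, 60 mm in diameter, 105 mm tall, behind the work. Origin at the centre of its underside.
- beaker: Bystander: clear plastic beaker, 67 mm in diameter, 83 mm tall, behind the work. Origin at the centre of its underside.
- tip_box: Bystander: blue box of yellowish pipette tips with a clear lid, 90 x 122 mm, 90 mm tall, behind the work. Origin near the centre of its underside.
Mind the look-alikes: they are no part of the job. What is shaped like the red_balance but yellow is not meant.

How it is judged (in metres and radians):
On the way, in this order (a step that is already met when the one before it is completed fails the run):
1. all four red- and blue-capped tubes stand fully home in the rotor's pockets, each one's counterweight straight across from it (z of blue_sample in the frame of rotor between 0.018 and 0.029 m and horizontal distance between each of blue_sample, blue_balance, red_sample, red_balance and rotor below 0.072 m and angle between each of blue_sample, blue_balance, red_sample, red_balance's own z axis and vertical below 0.2 rad and z of blue_balance in the frame of rotor between 0.018 and 0.029 m and z of red_sample in the frame of rotor between 0.018 and 0.029 m and z of red_balance in the frame of rotor between 0.018 and 0.029 m and horizontal distance between blue_sample and blue_balance above 0.114 m and horizontal distance between red_sample and red_balance above 0.114 m), for 0.2 s.
2. the lid sits on the rotor's ledge (horizontal distance between rotor_lid and rotor below 0.008 m and z of rotor_lid in the frame of rotor between 0.065 and 0.073 m and angle between rotor_lid's own z axis and vertical below 0.04 rad), for 0.2 s.
At the end, for the whole second after the job is handed in: Both blue and both red tubes upright in pockets straight across from each other (over 114 mm apart, within 6 mm of the pocket floor); lid on: centred within 8 mm, rim within 4 mm of the ledge, level within 0.04 rad; all at rest; green tube, bottle, beaker, tip box within 30 mm of their places (all of step 1 and all of step 2 and linear speed of each of blue_sample, blue_balance, red_sample, red_balance, rotor_lid below 0.02 m/s and distance of each of green_balance, bottle, beaker, tip_box from where it was at the start of the episode below 0.03 m); the robot touches nothing.
It fails at once if a tube is tipped over (more than 0.7 rad) (angle between any of blue_sample, blue_balance, red_sample, red_balance, green_balance's own z axis and vertical above 0.7 rad).
It fails at once if the blue-capped tube that was in the rotor is taken out (lifted more than 30 mm off its pocket floor) (z of blue_sample in the frame of rotor above 0.053 m).
It fails at once if the lid is dropped onto the rotor (it falls faster than 0.6 m/s within 20 mm above its seat) (horizontal distance between rotor_lid and rotor below 0.03 m and z of rotor_lid in the frame of rotor between 0.06 and 0.089 m and linear speed of rotor_lid above 0.6 m/s).
It fails at once if the green-capped tube, the bottle, the beaker or the tip box is moved more than 30 mm (distance of any of green_balance, bottle, beaker, tip_box from where it was at the start of the episode above 0.03 m).
It also fails if it takes over 109 s, if anything falls off the work surface, if the arm or the gripper's body presses on something with over 40 N, if the wrist force passes 120 N, or if a joint passes its speed limit or range.

## Working session

There is one attempt and no reset: what is moved stays moved. The work goes in short steps, Python scripts to look and compute and a shell command to move; the robot and the scene stay as the last step left them, time stands still between calls to the robot, and variables do not carry over. Pictures are saved under pics/ and viewed, and the job is handed in when it is done.

```bash
ls; mkdir -p pics; python3 - <<'E'
from rig import ctrl
import cv2
s=ctrl.sense(); print({k:(s[k] if not hasattr(s[k],'tolist') else s[k].tolist()) for k in s})
for n in ("side","top"):
    im=ctrl.capture(n); cv2.imwrite(f"pics/{n}0.png",im[:,:,::-1])
    c=ctrl.get_calibration(n); print(n,c)
    for t in ("rotor","rotor_lid","blue_sample","blue_balance","red_sample","red_balance","green_balance"):
        print(t,[(d['uv'],round(d['score'],2)) for d in ctrl.search_frame(t,n)][:6])
E
```

```text
pics
{'time_s': 0.0, 'joints': [-1.4203906145116314, 0.31341952194611006, 1.4984113597809245, -5.39850356173064e-06, 1.330981462507035, -0.22336979066017443], 'dq': [-3.404675730552026e-05, -0.0006421738323658914, -6.153547742410638e-05, -0.0008547141677585862, -0.0004088643614974189, -0.0010565137711298002], 'tau': [-0.0017576485333847813, -41.22620344161987, -25.974308252334595, -0.00032583832762611564, 0.0041031939326785505, -1.9445600969447696e-05], 'eef_pos': [191.65944642014307, -488.50356280876593, 230.760348160218], 'ee_rot': [0.13139597126831778, -0.13136821931261375, 0.6952249032483694, -0.6943628904199762], 'force': [0.5202167529775998, 0.301972535509629, -0.5244555109011169], 'wrist_torque': [-0.04326790639559154, 0.03749180497342966, 0.006208384556400753], 'grip_width': 0.9975255509464483}
side {'fx': 474.70258128868693, 'fy': 474.70258128868693, 'cx': 279.2769701358425, 'cy': 211.8916764603596, 'world_to_cam': array([[ 9.55937593e-01, -2.92881038e-01,  2.01001313e-02,
        -5.73673801e+02],
       [-1.80752753e-01, -6.41146315e-01, -7.45828294e-01,
         1.3588062
[... 614 characters left out ...]
9.14037168979084, 'world_to_cam': array([[-8.08109001e-03, -9.99946701e-01, -6.42583925e-03,
         3.65651073e+01],
       [-9.91178265e-01,  8.86001942e-03, -1.32238978e-01,
         6.00677333e+02],
       [ 1.32288863e-01,  5.30051711e-03, -9.91197035e-01,
         1.38625557e+03],
       [ 0.00000000e+00,  0.00000000e+00,  0.00000000e+00,
         1.00000000e+00]])}
rotor [([200.6, 222.5], 0.82)]
rotor_lid [([384.8, 249.1], 0.97), ([235.9, 150.7], 0.3)]
blue_sample [([174.3, 220.5], 0.71)]
blue_balance [([270.3, 259.3], 0.62)]
red_sample [([262.8, 219.0], 0.56)]
red_balance [([287.4, 225.6], 0.7), ([285.4, 198.8], 0.67), ([308.4, 207.3], 0.56), ([268.2, 260.0], 0.54)]
green_balance []
```

```bash
python3 - <<'E'
import cv2
a=cv2.imread("pics/side0.png"); b=cv2.imread("pics/top0.png")
cv2.imwrite("pics/topz.png",cv2.resize(b[130:330,130:450],None,fx=2.5,fy=2.5,interpolation=cv2.INTER_CUBIC))
cv2.imwrite("pics/sidez.png",cv2.resize(a[70:290,120:400],None,fx=2.7,fy=2.7,interpolation=cv2.INTER_CUBIC))
E
```

```text
(no output)
```

View pics/side0.png

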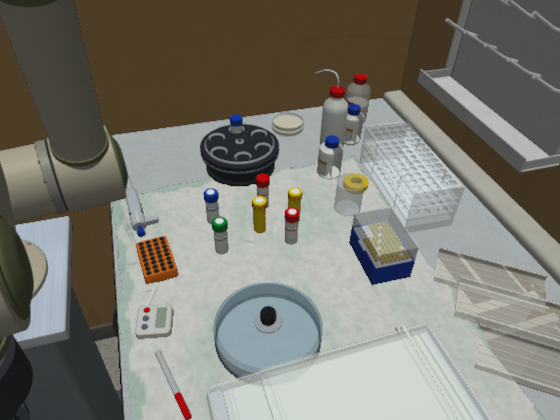

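View pics/top0.png

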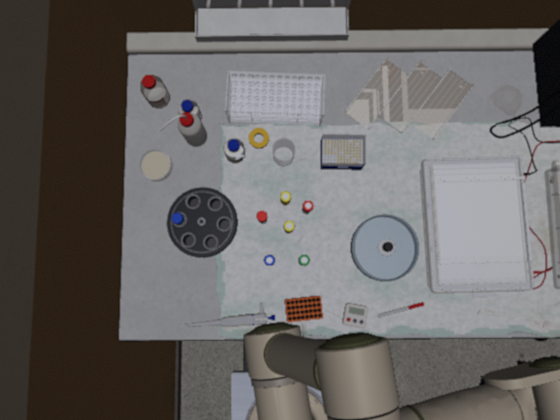

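```bash
sleep 1
```

```text
(no output)
```

View pics/topz.png

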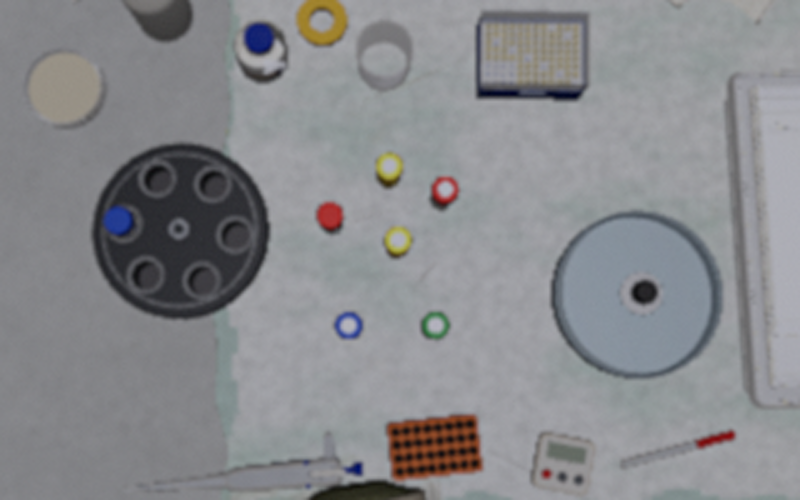

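View pics/sidez.png

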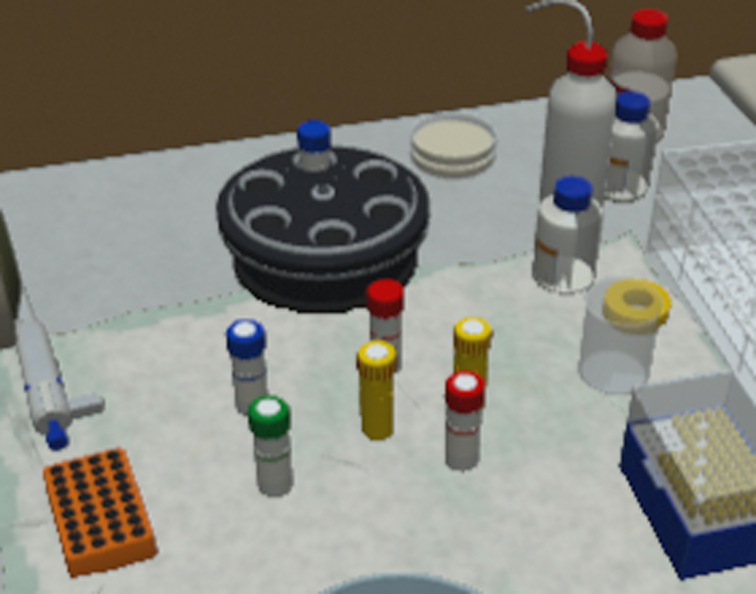

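The top view shows blue_balance at about (269,260), red_sample (262,216), red_balance (308,206) and green (304,260). The yellow look-alikes are at (286,197) and (289,226). The rotor is at about (202,222), with blue_sample at its left, and the lid knob is at (387,247). The side view agrees. Next I'll measure by rectifying the top image to planes of known height.

```bash
cat > h.py <<'E'
import numpy as np, cv2
from rig import ctrl
def P(n,pts):
    c=ctrl.get_calibration(n); T=np.array(c['world_to_cam']); p=np.atleast_2d(pts)@T[:3,:3].T+T[:3,3]
    return np.c_[c['fx']*p[:,0]/p[:,2]+c['cx'],c['fy']*p[:,1]/p[:,2]+c['cy']]
def ray(n,uv,z):
    c=ctrl.get_calibration(n); T=np.array(c['world_to_cam']); R=T[:3,:3]; o=-R.T@T[:3,3]
    d=R.T@np.array([(uv[0]-c['cx'])/c['fx'],(uv[1]-c['cy'])/c['fy'],1]); return o+d*(z-o[2])/d[2]
def rect(n,im,z,cx,cy,half,s=3):
    # image of plane z: column = -y, row=-x ; s px per mm
    N=int(2*half*s); q=np.array([[cx+half,cy+half,z],[cx+half,cy-half,z],[cx-half,cy-half,z],[cx-half,cy+half,z]],float)
    H=cv2.getPerspectiveTransform(P(n,q).astype(np.float32),np.float32([[0,0],[N,0],[N,N],[0,N]]))
    return cv2.warpPerspective(im,H,(N,N),flags=cv2.INTER_CUBIC)
E
python3 - <<'E'
from h import *
b=cv2.imread("pics/top0.png"); a=cv2.imread("pics/side0.png")
for n,im in (("top",b),("side",a)):
    hsv=cv2.cvtColor(im,cv2.COLOR_BGR2HSV)
    for nm,lo,hi in (("blue",105,130),("red",-8,8),("green",45,85),("yellow",20,32)):
        h=hsv[:,:,0].astype(int); h=np.where(h>170,h-180,h)
        m=((h>=lo)&(h<=hi)&(hsv[:,:,1]>110)&(hsv[:,:,2]>60)).astype(np.uint8)
        m=cv2.morphologyEx(m,cv2.MORPH_CLOSE,np.ones((3,3)))
        cs,_=cv2.findContours(m,cv2.RETR_EXTERNAL,cv2.CHAIN_APPROX_NONE)
        for c in cs:
            if 40<cv2.contourArea(c)<600:
                (x,y),r=cv2.minEnclosingCircle(c); M=cv2.moments(c); u=(M['m10']/M['m00'],M['m01']/M['m00'])
                print(n,nm,np.round(u,1),round(r,1),cv2.contourArea(c),np.round(ray(n,u,82 if n=='top' else 77)))
for n in("top",):
    print("cam",ray(n,(0,0),1e-9)[:0], -np.array(ctrl.get_calibration(n)['world_to_cam'])[:3,:3].T@np.array(ctrl.get_calibration(n)['world_to_cam'])[:3,3])
print("rotor",ray("top",(202,222),75),"lid",ray("top",(387.5,246.5),76))
r=rect("top",b,75,*ray("top",(202,222),75)[:2],120,2.5)
cv2.imwrite("pics/rot.png",r)
r=rect("top",b,48,*ray("top",(384.5,248),48)[:2],120,2.5)
cv2.imwrite("pics/lid.png",r)
E
```

```text
top blue [269.2 259.7] 5.1 69.5 [457.  48.  82.]
top blue [176.8 217.7] 6.1 99.0 [574. 301.  82.]
top blue [233.1 144.8] 5.8 86.5 [778. 147.  82.]
top blue [186.8 105.1] 5.6 82.0 [895. 278.  82.]
top red [261.6 215.9] 5.3 72.5 [577.  68.  82.]
top red [307.5 205.8] 5.4 75.5 [604. -59.  82.]
top red [186.5 119.1] 7.2 121.0 [854. 278.  82.]
top red [148.4  81. ] 6.9 124.0 [967. 389.  82.]
top yellow [288.7 225.9] 5.6 73.0 [549.  -6.  82.]
top yellow [285.3 197.2] 6.0 82.5 [628.   2.  82.]
top yellow [258.4 137.5] 9.9 276.5 [798.  76.  82.]
side blue [140.3 231. ] 5.6 53.0 [306. -22.  77.]
side blue [210.7 196.8] 7.4 104.5 [459.  43.  77.]
side blue [331.6 141.2] 7.1 130.5 [789. 175.  77.]
side blue [235.7 119.9] 6.5 106.0 [581. 336.  77.]
side blue [353.5 109. ] 6.6 101.5 [906. 308.  77.]
side red [182.4 405.7] 14.6 173.0 [ 333. -399.   77.]
side red [291.7 214.8] 8.0 166.0 [607. -58.  77.]
side red [262.  179.9] 7.8 151.5 [580.  71.  77.]
side red [336.9  91.2] 7.7 148.0 [901. 416.  77.]
side red [360.   78.3] 7.4 122.5 [1001.  474.   77.]
side green [219.3 223. ] 8.3 142.5 [460. -42.  77.]
side yellow [390.7 256.8] 9.5 45.5 [ 750. -221.   77.]
side yellow [258.9 213.1] 18.2 385.0 [544. -35.  77.]
side yellow [294.1 198.8] 11.2 164.5 [628. -11.  77.]
side yellow [355.6 181.4] 12.1 288.0 [780.   9.  77.]
cam [] [ 412.28762979   23.89327424 1453.72032676]
rotor [562.32699061 232.35683342  75.        ] lid [ 490.4975535  -275.53666047   76.        ]
```

View pics/rot.png

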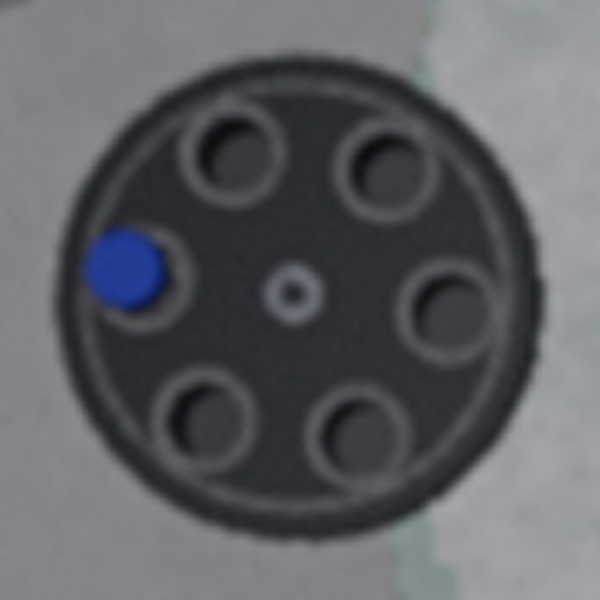

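View pics/lid.png

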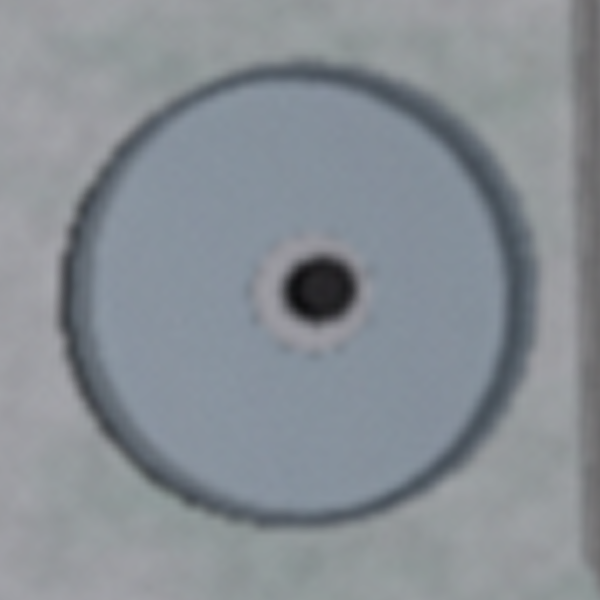

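The rectified rotor image (2.5 px/mm, z=75) has pocket rings at about (233,151), (387,170), (449,312), (358,434), (204,421) and (142,278). That gives the centre at about (564.5,234.2) and a pocket phase of about 23.8°, with the radius matching 62 mm. blue_sample stands in the pocket at 83.8°. To check this, I'll overlay the predicted circles on both views.

```bash
cat >> h.py <<'E'
RC=np.array([564.5,234.2]); PH=23.8
def pocket(k,r=62): a=np.radians(PH+60*k); return RC+r*np.array([np.cos(a),np.sin(a)])
def circ(im,n,c,r,z,s,col):
    t=np.linspace(0,2*np.pi,80); p=P(n,np.c_[c[0]+r*np.cos(t),c[1]+r*np.sin(t),0*t+z])
    cv2.polylines(im,[np.int32(p*s*16)],True,col,1,cv2.LINE_AA,4)
def axes():
    from scipy.spatial.transform import Rotation as R
    s=ctrl.sense(); q=s['ee_rot']; return s,R.from_quat([q[1],q[2],q[3],q[0]])
def go(x,y,z,jaw=None):
    """shift in tool axes (cm) and rotvec to reach TCP xyz with fingers down and jaw axis at yaw 'jaw' deg (mod 180)"""
    from scipy.spatial.transform import Rotation as R
    s,r=axes(); d=r.inv().apply(np.array([x,y,z])-s['eef_pos'])/10
    m=r.as_matrix(); j=np.degrees(np.arctan2(m[1,2],m[0,2]))
    if jaw is None: jaw=j
    dj=(jaw-j+90)%180-90
    zt=np.array([np.cos(np.radians(j+dj)),np.sin(np.radians(j+dj)),0]); yt=np.array([0,0,-1.]); xt=np.cross(yt,zt)
    rv=(r.inv()*R.from_matrix(np.c_[xt,yt,zt])).as_rotvec()
    print("shift cm",np.round(d,2),"turn",np.round(rv,3),"| jaw now",round(j,1),"dj",round(dj,1),"pos",np.round(s['eef_pos'],1),"j",np.round(s['joints'],2),"grip",round(s['grip_width'],2),"t",round(s['time_s'],2))
E
python3 - <<'E'
from h import *
for n in("top","side"):
    im=cv2.imread(f"pics/{n}0.png"); s=3; im=cv2.resize(im,None,fx=s,fy=s,interpolation=cv2.INTER_CUBIC)
    for k in range(6): circ(im,n,pocket(k),20.5,75,s,(0,255,255))
    circ(im,n,RC,98,69,s,(0,255,0)); circ(im,n,pocket(1),15.5,109,s,(0,0,255))
    for c in((457,48),(577,68),(604,-59)): circ(im,n,c,15.5,86,s,(255,255,0)); circ(im,n,c,15.5,68,s,(255,0,255))
    L=ray("top",(387.5,246.5),70)[:2]; circ(im,n,L,94.5,0,s,(0,255,0)); circ(im,n,L,13,76,s,(0,255,0)); circ(im,n,L,94.5,48,s,(0,0,255))
    if n=="top": im=im[460:860,430:1280]
    else: im=im[300:1150,560:1000]
    cv2.imwrite(f"pics/ov_{n}.png",cv2.resize(im,None,fx=.9 if n=="top" else .7,fy=.9 if n=="top" else .7))
print(L)
go(457,48,180); s,r=axes(); print(r.as_matrix().round(2))
E
```

```text
[ 490.8381593  -276.84068391]
shift cm [-44.3    5.13 -40.28] turn [ 0. -0. -0.] | jaw now -68.6 dj 0.0 pos [ 191.7 -488.7  231.3] j [-1.42  0.31  1.5  -0.    1.33 -0.22] grip 1.0 t 0.8
[[-0.93 -0.    0.37]
 [-0.37  0.   -0.93]
 [-0.   -1.   -0.  ]]
```

```bash
sleep 0
```

```text
(no output)
```

View pics/ov_top.png

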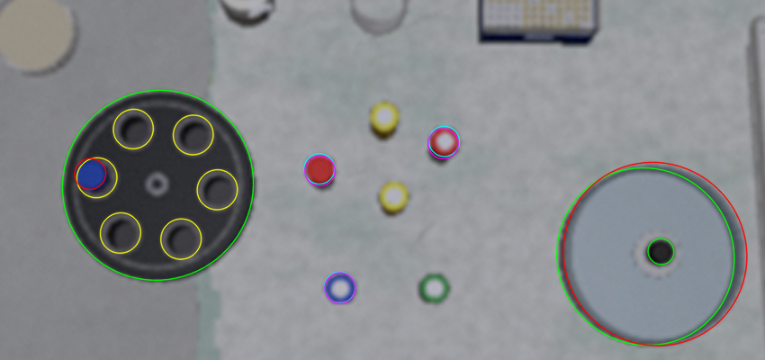

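View pics/ov_side.png

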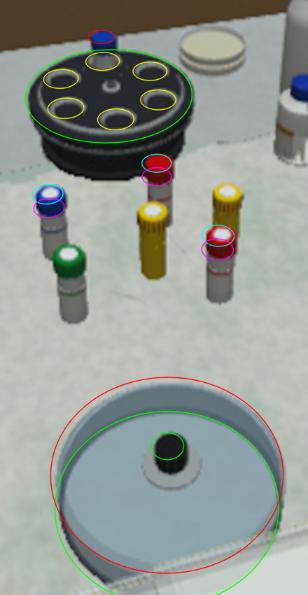

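The overlays agree with both views: rotor, pockets, caps and knob are all within 2–3 mm. Now I'll go to the blue_balance.

```bash
python3 - <<'E'
from h import *
go(457,48,170,6)
b=cv2.imread("pics/top0.png"); g=cv2.cvtColor(b,cv2.COLOR_BGR2GRAY)[235:260,375:400]
m=(g<70).astype(np.uint8); M=cv2.moments(m,True); u=(375+M['m10']/M['m00'],235+M['m01']/M['m00']); print(u,m.sum(),ray("top",u,70))
print(ray("top",(384.5,248),48), [pocket(k).round(1).tolist() for k in range(6)])
E
```

```text
shift cm [-44.3    6.13 -40.28] turn [ 0.    -1.302 -0.   ] | jaw now -68.6 dj 74.6 pos [ 191.7 -488.7  231.3] j [-1.42  0.31  1.5  -0.    1.33 -0.22] grip 1.0 t 0.8
(387.3636363636364, 246.5) 66 [ 490.8413179  -276.46724495   70.        ]
[ 487.98540016 -273.1217159    48.        ] [[621.2, 259.2], [571.2, 295.8], [514.5, 270.8], [507.8, 209.2], [557.8, 172.6], [614.5, 197.6]]
```

```bash
python3 -m inch '[-44.3,6.1,-40.3,0,-1.3,0,-44.3,6.1,-40.3,0,-1.3,0,-44.3,6.1,-40.3,0,-1.3,0,-44.3,6.1,-40.3,0,-1.3,0,-44.3,6.1,-40.3,0,-1.3,0,-44.3,6.1,-40.3,0,-1.3,0,-44.3,6.1,-40.3,0,-1.3,0,-44.3,6.1,-40.3,0,-1.3,0]' -0.2 40
python3 -c "
from h import *
go(457,48,170,6)"
```

```text
time_s: 1.47
eef_pos: [339.0, -189.6, 197.6]
ee_rot: [-0.45, 0.45, -0.545, 0.546]
force: [0.7, -1.0, 0.4]
grip_width: 0.598
shift cm [-25.57   2.75   7.07] turn [-0.001 -0.296  0.001] | jaw now -11.0 dj 17.0 pos [ 339.  -189.6  197.6] j [-0.81  0.04  1.92  0.    1.18 -0.62] grip 0.6 t 1.47
```

```bash
python3 -m inch '[-25.6,2.8,7.1,0,-0.3,0,-25.6,2.8,7.1,0,-0.3,0,-25.6,2.8,7.1,0,-0.3,0,-25.6,2.8,7.1,0,-0.3,0,-25.6,2.8,7.1,0,-0.3,0,-25.6,2.8,7.1,0,-0.3,0,-25.6,2.8,7.1,0,-0.3,0,-25.6,2.8,7.1,0,-0.3,0]'
python3 - <<'E'
from h import *
go(457,48,57,6)
im=ctrl.capture("side")[:,:,::-1]; cv2.imwrite("pics/s1.png",cv2.resize(im[100:300,100:400],None,fx=2.5,fy=2.5))
E
```

```text
time_s: 2.13
eef_pos: [459.0, 48.6, 169.0]
ee_rot: [0.526, -0.526, 0.473, -0.472]
force: [-1.4, 0.3, -0.1]
grip_width: 0.602
shift cm [ 0.05 11.2  -0.2 ] turn [ 0.     0.003 -0.001] | jaw now 6.1 dj -0.1 pos [459.   48.6 169. ] j [-0.15  0.24  1.77  0.    1.13 -0.26] grip 0.6 t 2.13
```

View pics/s1.png

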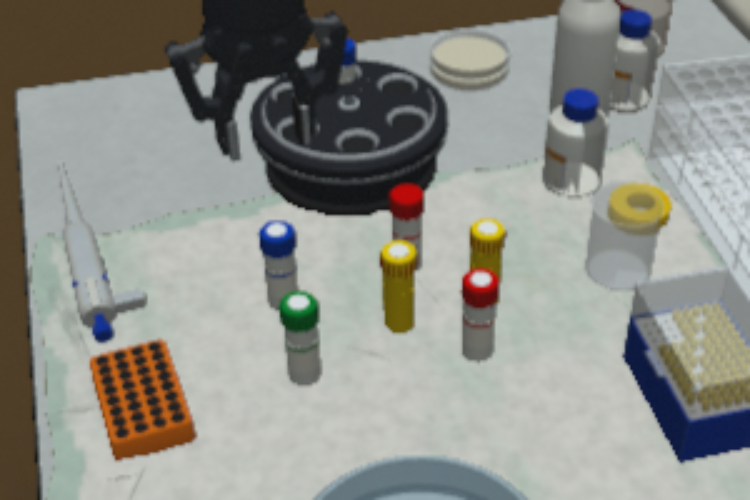

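The tips show at about (235,158) and (305,140) in the crop, straight above the blue cap at (278,238). I'll descend in two stages and check part-way.

```bash
python3 -m inch '[0,2.5,-0.1,0,0,0,0,5,-0.2,0,0,0,0,6.8,-0.2,0,0,0,0,6.8,-0.2,0,0,0]'
python3 - <<'E'
from h import *
go(457,48,57,6)
im=ctrl.capture("side")[:,:,::-1]; cv2.imwrite("pics/s2.png",cv2.resize(im[130:260,140:340],None,fx=3.5,fy=3.5))
im=ctrl.capture("top")[:,:,::-1]; cv2.imwrite("pics/t2.png",cv2.resize(im[180:320,180:380],None,fx=3.5,fy=3.5))
E
```

```text
time_s: 2.52
eef_pos: [454.3, 44.7, 99.0]
ee_rot: [-0.524, 0.526, -0.476, 0.472]
force: [0.3, -0.4, 0.1]
grip_width: 0.602
shift cm [-0.3   4.2   0.33] turn [ 0.005 -0.003 -0.001] | jaw now 5.8 dj 0.2 pos [454.3  44.7  99. ] j [-0.16  0.33  1.86 -0.    0.96 -0.26] grip 0.6 t 2.52
```

View pics/s2.png

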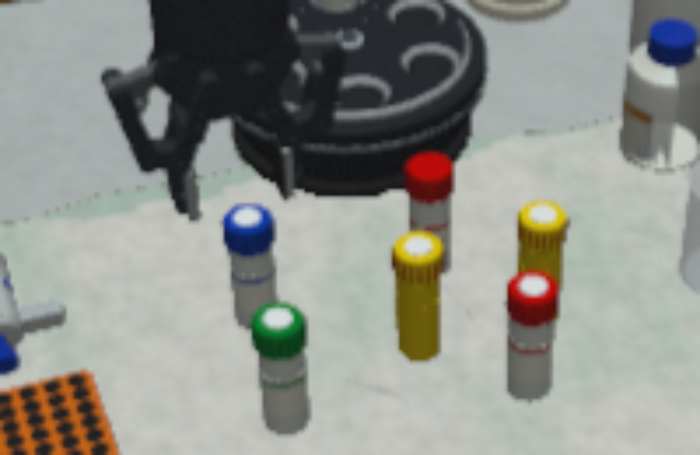

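View pics/t2.png

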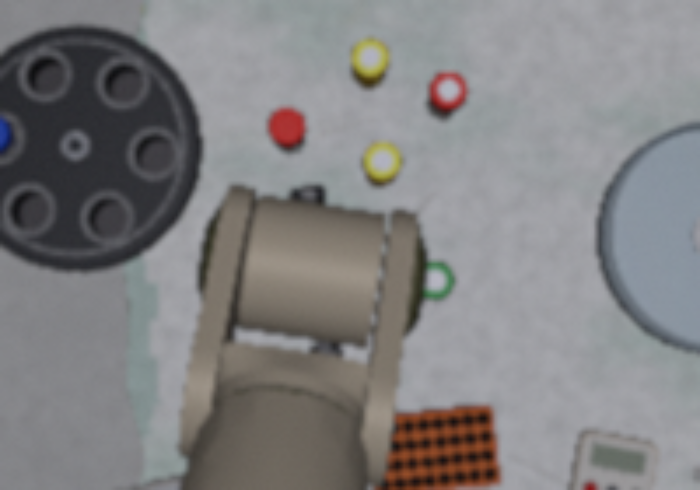

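```bash
python3 -m inch '[0,0,0,0,0,0,0,0,0,0,0,0]'
python3 -c "
from h import *
go(457,48,57,6)"
```

```text
time_s: 2.78
eef_pos: [457.0, 45.1, 102.8]
ee_rot: [0.525, -0.525, 0.473, -0.474]
force: [-0.4, -0.0, 0.4]
grip_width: 0.603
shift cm [-0.29  4.58  0.02] turn [-0.002 -0.002  0.001] | jaw now 5.9 dj 0.1 pos [457.   45.1 102.8] j [-0.16  0.32  1.86 -0.    0.96 -0.26] grip 0.6 t 2.78
```

```bash
python3 - <<'E'
from h import *
for i in range(3):
    s=ctrl.sense(); print(s['time_s'],np.round(s['eef_pos'],1),np.round(s['joints'],4),np.round(s['dq'],3)); ctrl.capture("side")
E
python3 -m inch '[0,0,0,0,0,0]'
```

```text
2.7833 [457.   45.1 102.8] [-1.5770e-01  3.2410e-01  1.8552e+00 -1.0000e-04  9.5980e-01 -2.6030e-01] [ 0.005  0.004  0.002  0.    -0.004  0.001]
2.8333 [456.9  45.2 102.7] [-0.1574  0.3243  1.8554 -0.      0.9597 -0.2602] [ 0.002  0.005  0.006 -0.    -0.006 -0.001]
2.8833 [456.8  45.3 102.5] [-0.1573  0.3246  1.8557 -0.      0.9595 -0.2602] [ 0.004  0.006  0.003  0.001 -0.003  0.004]
time_s: 3.02
eef_pos: [456.5, 45.5, 102.0]
ee_rot: [0.525, -0.525, 0.473, -0.474]
force: [0.2, -0.3, 0.3]
grip_width: 0.601
```

```bash
python3 -m inch '[-0.2,1.5,0,0,0,0,-0.2,3,0,0,0,0,-0.2,4.4,0,0,0,0,-0.2,4.4,0,0,0,0,-0.2,4.4,0,0,0,0,-0.2,4.4,0,0,0,0]'
python3 - <<'E'
from h import *
go(457,48,57,6)
im=ctrl.capture("side")[:,:,::-1]; cv2.imwrite("pics/s3.png",cv2.resize(im[130:260,140:340],None,fx=3.5,fy=3.5))
E
```

```text
time_s: 3.52
eef_pos: [456.6, 47.5, 58.3]
ee_rot: [0.525, -0.525, 0.473, -0.474]
force: [0.2, 0.4, 0.7]
grip_width: 0.6
shift cm [-0.05  0.13  0.05] turn [-0.001 -0.002  0.   ] | jaw now 5.9 dj 0.1 pos [456.6  47.5  58.3] j [-0.15  0.4   1.89 -0.    0.85 -0.26] grip 0.6 t 3.52
```

View pics/s3.png

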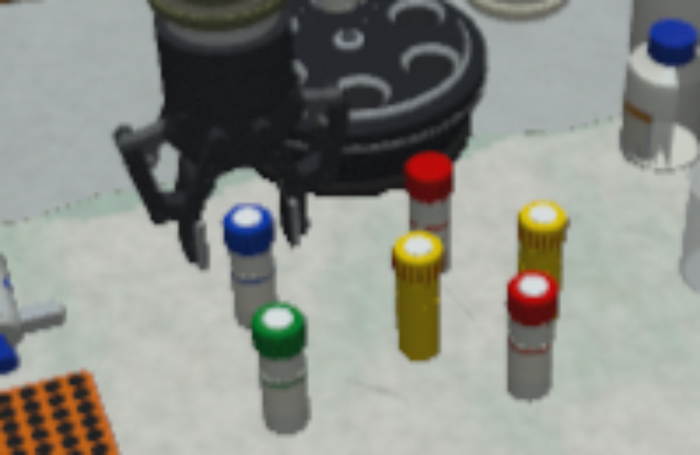

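```bash
python3 - <<'E'
from h import *
for z in(58,62,66): print(P("side",[456.6,47.5,z]))
print(P("side",[457,48,86]),P("top",[457,48,86]))
a=cv2.imread("pics/side0.png"); b=cv2.imread("pics/top0.png")
def dot(im,u,v,w=7):
    g=im[v-w:v+w,u-w:u+w].astype(float); sat=g.max(2)-g.min(2); m=((sat<60)&(g.min(2)>120)); ys,xs=np.nonzero(m); print(m.sum()); return u-w+xs.mean(),v-w+ys.mean()
from scipy.optimize import least_squares
for nm,us,ut in(("blue",(211,192),(269,260)),("red",(292,212),(308,206)),):
    d=[dot(a,*us,5),dot(b,*ut,5)]; r=least_squares(lambda p:np.r_[P("side",p)[0]-d[0],P("top",p)[0]-d[1]],[500,0,86]); print(nm,d,r.x,r.fun)
E
```

```text
[[210.08619118 202.4946963 ]]
[[209.94378621 201.09004975]]
[[209.80064002 199.67809195]]
[[209.21548888 192.33062848]] [[269.04450229 259.68907284]]
54
41
blue [(np.float64(210.33333333333334), np.float64(190.0)), (np.float64(268.2682926829268), np.float64(259.4390243902439))] [459.11465409  49.85644129  90.29432058] [-0.45542652  0.06458199  0.05458466 -0.58364374]
41
34
red [(np.float64(291.6585365853659), np.float64(211.17073170731706)), (np.float64(307.61764705882354), np.float64(205.14705882352942))] [605.95739222 -58.94273404  87.84335937] [-0.31011498  0.04755044  0.08496486 -0.41299851]
```

Triangulating the white dot gives (459,50), so everything agrees within about 2 mm. Closing on it.

```bash
python3 -m inch '[0,0.1,0.1,0,0,0,0,0.1,0.1,0,0,0,0,0.1,0.1,0,0,0,0,0.1,0.1,0,0,0,0,0.1,0.1,0,0,0,0,0.1,0.1,0,0,0]' 1 40
python3 -c "
from h import *
go(457,48,57,6)"
```

```text
time_s: 4.07
eef_pos: [457.7, 47.5, 57.1]
ee_rot: [0.525, -0.525, 0.473, -0.474]
force: [0.4, 0.1, 6.0]
grip_width: 0.346
shift cm [-0.06  0.01 -0.07] turn [-0.002 -0.002  0.   ] | jaw now 5.9 dj 0.1 pos [457.7  47.5  57.1] j [-0.15  0.4   1.89  0.    0.85 -0.26] grip 0.35 t 4.07
```

```bash
python3 -m inch '[0,-2,0,0,0,0,0,-5,0,0,0,0,0,-8,0,0,0,0,0,-11,0,0,0,0,0,-12,0,0,0,0,0,-12,0,0,0,0]'
python3 - <<'E'
from h import *
go(557.8,172.6,177,17)
im=ctrl.capture("side")[:,:,::-1]; cv2.imwrite("pics/s4.png",cv2.resize(im[70:270,100:400],None,fx=2.5,fy=2.5))
E
```

```text
time_s: 4.57
eef_pos: [458.0, 47.5, 178.8]
ee_rot: [0.526, -0.524, 0.472, -0.475]
force: [-0.7, -0.6, 0.1]
grip_width: 0.347
shift cm [-11.42   0.21  11.21] turn [-0.004 -0.194  0.002] | jaw now 5.9 dj 11.1 pos [458.   47.5 178.8] j [-0.15  0.22  1.76 -0.    1.15 -0.26] grip 0.35 t 4.57
```

View pics/s4.png

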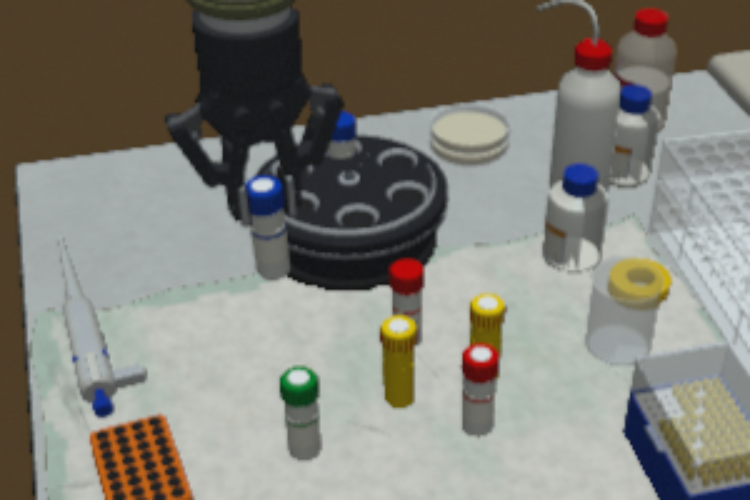

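The tube is held upright, with its dot at (265,183) in the crop. I'll measure its offset in the grip from the dot.

```bash
cat >> h.py <<'E'
def sidedot(ztop,u,v,w=7):
    im=ctrl.capture("side")[:,:,::-1]; g=im[v-w:v+w,u-w:u+w].astype(float); sat=g.max(2)-g.min(2); m=(sat<60)&(g.min(2)>130); ys,xs=np.nonzero(m)
    p=(u-w+xs.mean(),v-w+ys.mean()); s=ctrl.sense(); print("dot px",np.round(p,1),m.sum(),"world",np.round(ray("side",p,ztop),1),"tcp",np.round(s['eef_pos'],1)); return im
E
python3 - <<'E'
from h import *
s=ctrl.sense(); im=sidedot(s['eef_pos'][2]-57.1+86,206,143)
cv2.imwrite("pics/z.png",cv2.resize(im[120:200,170:250],None,fx=7,fy=7))
E
```

```text
dot px [202.9 142.1] 58 world [456.   59.4 205.8] tcp [456.6  47.7 175.8]
```

View pics/z.png

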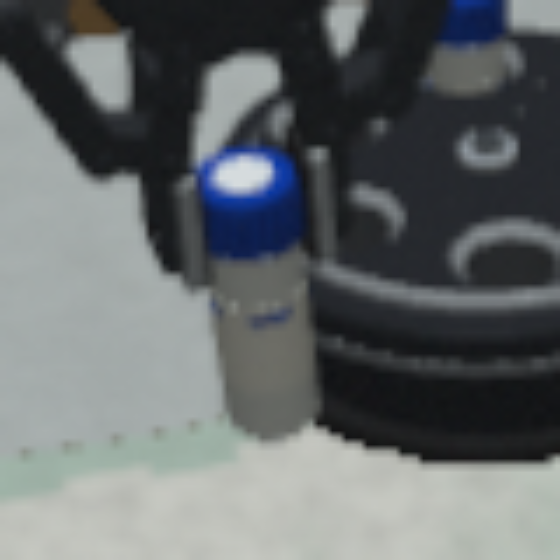

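```bash
python3 - <<'E'
from h import *
print(ray("side",(204.6,144.7),204.7), P("side",[456.6,47.7,204.7]))
print("initial dot at z86", ray("side",(210.8,190.8),86))
go(557.8,172.6,177,17)
E
```

```text
[457.7521988   50.89104536 204.7       ] [[204.3120449  145.66661328]]
initial dot at z86 [461.21201056  52.166809    86.        ]
shift cm [-11.39  -0.13  11.35] turn [ 0.001 -0.194 -0.   ] | jaw now 5.9 dj 11.1 pos [456.6  47.7 175.8] j [-0.15  0.22  1.77 -0.    1.15 -0.26] grip 0.35 t 4.67
```

```bash
python3 -m inch '[-2.8,-0.1,2.8,0,-0.05,0,-5.6,-0.1,5.6,0,-0.1,0,-8.4,-0.1,8.4,0,-0.15,0,-10.5,-0.1,10.5,0,-0.19,0,-11.4,-0.1,11.3,0,-0.19,0,-11.4,-0.1,11.3,0,-0.19,0,-11.4,-0.1,11.3,0,-0.19,0,-11.4,-0.1,11.3,0,-0.19,0]'
python3 - <<'E'
from h import *
go(557.8,172.6,140,17)
im=ctrl.capture("side")[:,:,::-1]; cv2.imwrite("pics/s5.png",cv2.resize(im[50:210,160:320],None,fx=3.7,fy=3.7))
im=ctrl.capture("top")[:,:,::-1]; cv2.imwrite("pics/t5.png",cv2.resize(im[150:290,120:300],None,fx=3.7,fy=3.7))
E
```

```text
time_s: 5.33
eef_pos: [557.0, 171.8, 176.4]
ee_rot: [-0.567, 0.568, -0.422, 0.421]
force: [-0.5, 0.8, 0.4]
grip_width: 0.348
shift cm [-0.05  3.64  0.11] turn [ 0.002 -0.004 -0.   ] | jaw now 16.7 dj 0.3 pos [557.  171.8 176.4] j [ 0.1   0.49  1.39 -0.    1.26 -0.19] grip 0.35 t 5.33
```

View pics/s5.png

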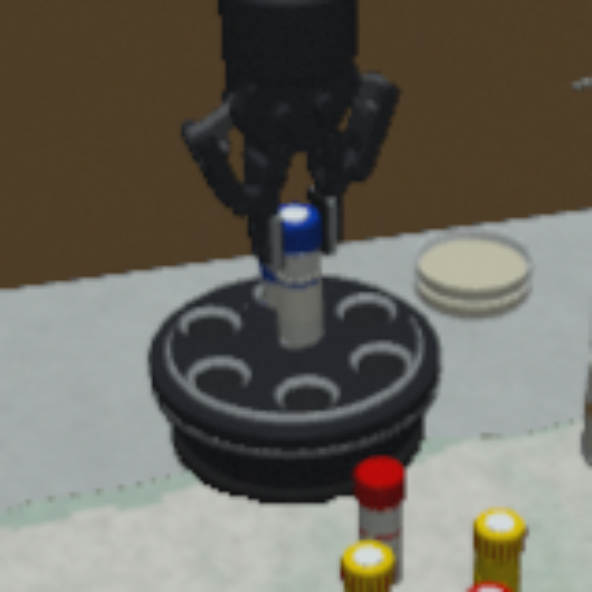

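View pics/t5.png

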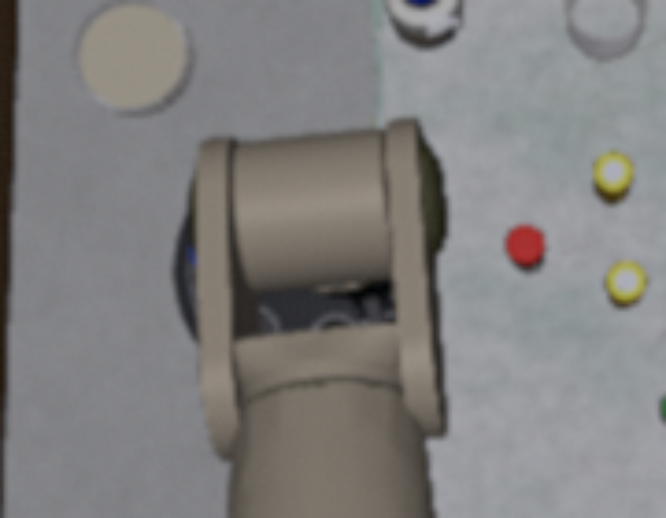

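```bash
python3 -m inch '[-0.1,1.2,0.1,0,0,0,-0.1,2.4,0.1,0,0,0,-0.1,3.2,0.1,0,0,0,-0.1,3.2,0.1,0,0,0,-0.1,3.2,0.1,0,0,0,-0.1,3.2,0.1,0,0,0]'
python3 - <<'E'
from h import *
go(557.8,172.6,80,17)
im=ctrl.capture("side")[:,:,::-1].copy(); im=cv2.resize(im,None,fx=5,fy=5,interpolation=cv2.INTER_CUBIC)
s=ctrl.sense(); p=s['eef_pos']; zb=p[2]-57.1
circ(im,"side",pocket(4),20.5,75,5,(0,255,255)); circ(im,"side",p[:2],14,zb,5,(0,255,0)); circ(im,"side",p[:2],15.5,zb+86,5,(0,0,255)); circ(im,"side",p[:2],14,75,5,(255,0,255))
cv2.imwrite("pics/s6.png",im[450:930,960:1520])
E
```

```text
time_s: 5.93
eef_pos: [558.7, 173.7, 146.2]
ee_rot: [0.568, -0.567, 0.421, -0.422]
force: [-0.3, 0.6, -0.1]
grip_width: 0.35
shift cm [ 0.07  6.62 -0.13] turn [-0.001 -0.004  0.   ] | jaw now 16.8 dj 0.2 pos [558.7 173.7 146.2] j [ 0.1   0.52  1.43  0.    1.2  -0.19] grip 0.35 t 5.93
```

View pics/s6.png

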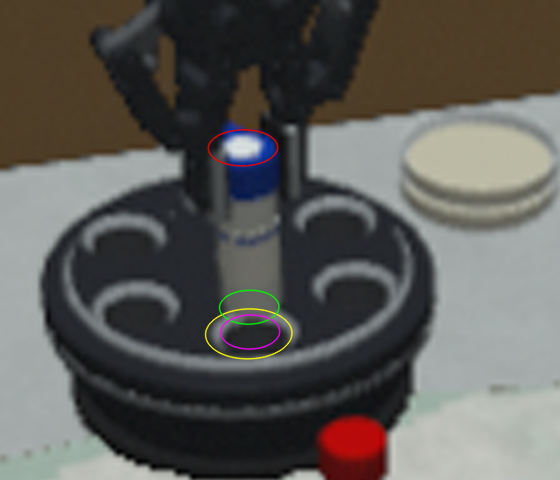

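The tube axis lines up with the pocket ring. Descending slowly.

```bash
python3 -m inch '[0,1,-0.1,0,0,0,0,2,-0.1,0,0,0,0,3,-0.1,0,0,0,0,4,-0.1,0,0,0,0,5,-0.1,0,0,0,0,5.8,-0.1,0,0,0,0,6.2,-0.1,0,0,0,0,6.3,-0.1,0,0,0]'
python3 -m inch '[0,0,0,0,0,0,0,0,0,0,0,0]'
python3 -c "
from h import *
go(557.8,172.6,80,17)"
```

```text
time_s: 6.65
eef_pos: [558.2, 173.2, 81.8]
ee_rot: [0.568, -0.567, 0.421, -0.422]
force: [4.0, -3.4, 3.9]
grip_width: 0.348
time_s: 6.82
eef_pos: [558.2, 173.2, 82.0]
ee_rot: [0.568, -0.567, 0.421, -0.422]
force: [5.8, -2.5, -1.4]
grip_width: 0.347
shift cm [ 0.05  0.2  -0.05] turn [-0.001 -0.004  0.001] | jaw now 16.8 dj 0.2 pos [558.2 173.2  82. ] j [ 0.1   0.59  1.49 -0.    1.06 -0.19] grip 0.35 t 6.82
```

```bash
python3 -m inch '[0,0.15,0.1,0,0,0,0,0.15,0.1,0,0,0,0,0.15,0.1,0,0,0]'
python3 -m inch '[0,0,0,0,0,0,0,0,0,0,0,0,0,0,0,0,0,0,0,0,0,0,0,0]' 0 40
python3 -m inch '[0,-1,0,0,0,0,0,-3,0,0,0,0,0,-6,0,0,0,0,0,-10,0,0,0,0,0,-10,0,0,0,0,0,-10,0,0,0,0]' -0.2
python3 - <<'E'
from h import *
go(577,68,170,7)
im=ctrl.capture("side")[:,:,::-1]; cv2.imwrite("pics/s7.png",cv2.resize(im[70:260,140:340],None,fx=3,fy=3))
E
```

```text
time_s: 7.07
eef_pos: [558.7, 173.8, 80.6]
ee_rot: [0.568, -0.568, 0.422, -0.422]
force: [5.3, -1.7, -1.8]
grip_width: 0.353
time_s: 7.4
eef_pos: [558.0, 174.1, 80.8]
ee_rot: [-0.567, 0.568, -0.422, 0.421]
force: [0.6, -0.2, 0.1]
grip_width: 0.5
time_s: 7.9
eef_pos: [559.3, 174.1, 183.9]
ee_rot: [0.569, -0.566, 0.42, -0.423]
force: [-0.7, -0.8, -1.2]
grip_width: 0.599
shift cm [10.67  1.39 -1.37] turn [-0.005  0.171  0.   ] | jaw now 16.8 dj -9.8 pos [559.3 174.1 183.9] j [ 0.1   0.48  1.38  0.    1.28 -0.19] grip 0.6 t 7.9
```

View pics/s7.png

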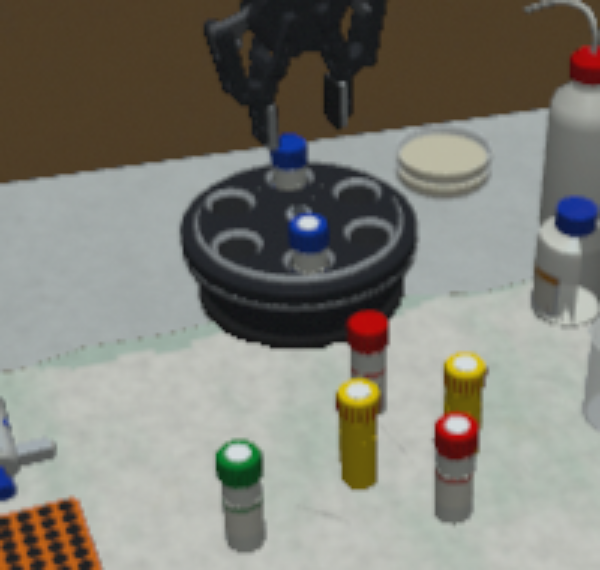

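The blue_balance stands in its pocket, its cap at (309,233) in the crop, as deep as blue_sample at (290,152). On to red_sample.

```bash
python3 -m inch '[3.6,0.3,-0.4,0,0.06,0,7.2,0.7,-0.8,0,0.12,0,10,1.2,-1.2,0,0.17,0,10.7,1.4,-1.4,0,0.17,0,10.7,1.4,-1.4,0,0.17,0,10.7,1.4,-1.4,0,0.17,0,10.7,1.4,-1.4,0,0.17,0,10.7,1.4,-1.4,0,0.17,0]'
python3 -c "
from h import *
go(577,68.5,57,7)"
```

```text
time_s: 8.62
eef_pos: [575.8, 68.7, 167.1]
ee_rot: [0.53, -0.53, 0.468, -0.468]
force: [-0.5, 0.3, 0.4]
grip_width: 0.599
shift cm [ 0.04 11.01  0.12] turn [ 0.     0.003 -0.   ] | jaw now 7.2 dj -0.2 pos [575.8  68.7 167.1] j [-0.08  0.49  1.42  0.    1.24 -0.21] grip 0.6 t 8.62
```

```bash
python3 -m inch '[0,3,0.1,0,0,0,0,6,0.1,0,0,0,0,7,0.1,0,0,0,0,7,0.1,0,0,0,0,7,0.1,0,0,0,0,7,0.1,0,0,0]'
python3 - <<'E'
from h import *
go(577,68.5,57,7)
im=ctrl.capture("side")[:,:,::-1]; cv2.imwrite("pics/s8.png",cv2.resize(im[110:260,180:340],None,fx=4,fy=4))
E
```

```text
time_s: 9.12
eef_pos: [577.9, 67.7, 98.9]
ee_rot: [0.531, -0.529, 0.467, -0.469]
force: [0.2, 0.8, 0.5]
grip_width: 0.598
shift cm [-0.09  4.19 -0.09] turn [-0.003  0.001  0.001] | jaw now 7.1 dj -0.1 pos [577.9  67.7  98.9] j [-0.08  0.56  1.49  0.    1.09 -0.21] grip 0.6 t 9.12
```

View pics/s8.png

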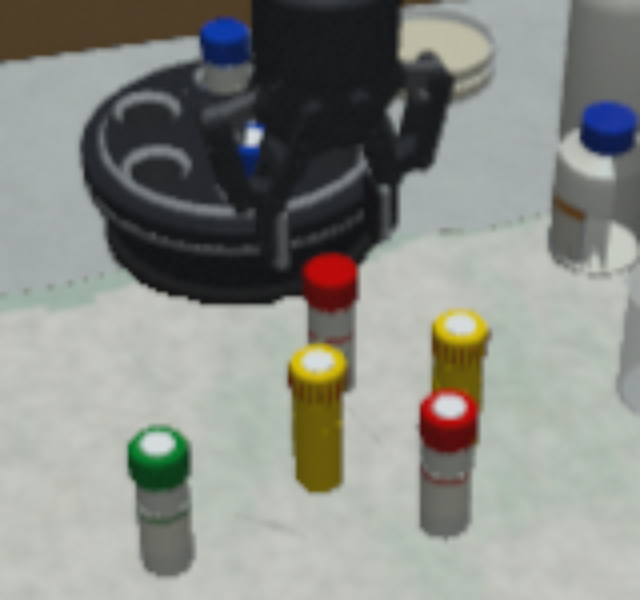

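The fingers straddle the red cap, with tips at (283,262) and (385,235) and the cap at (330,275). Descending and closing.

```bash
python3 -m inch '[-0.1,1.5,-0.1,0,0,0,-0.1,3,-0.1,0,0,0,-0.1,4.1,-0.1,0,0,0,-0.1,4.1,-0.1,0,0,0,-0.1,4.1,-0.1,0,0,0,-0.1,4.1,-0.1,0,0,0]'
python3 -m inch '[0,0,0,0,0,0,0,0,0,0,0,0,0,0,0,0,0,0,0,0,0,0,0,0,0,0,0,0,0,0,0,0,0,0,0,0]' 1 40
python3 -m inch '[0,-2,0,0,0,0,0,-5,0,0,0,0,0,-8,0,0,0,0,0,-11,0,0,0,0,0,-12,0,0,0,0,0,-12,0,0,0,0]'
python3 - <<'E'
from h import *
go(507.8,209.2,177,20)
im=ctrl.capture("side")[:,:,::-1]; cv2.imwrite("pics/s9.png",cv2.resize(im[50:230,180:340],None,fx=3.5,fy=3.5))
E
```

```text
time_s: 9.67
eef_pos: [576.5, 68.3, 57.1]
ee_rot: [0.53, -0.529, 0.468, -0.469]
force: [0.1, -0.0, -0.2]
grip_width: 0.6
time_s: 10.17
eef_pos: [576.5, 68.3, 56.9]
ee_rot: [0.53, -0.529, 0.468, -0.469]
force: [0.2, 0.2, 6.7]
grip_width: 0.347
time_s: 10.67
eef_pos: [576.7, 68.3, 178.4]
ee_rot: [0.531, -0.529, 0.467, -0.47]
force: [-0.1, 1.2, -0.6]
grip_width: 0.346
shift cm [-14.83   0.11  -5.11] turn [-0.004 -0.226  0.001] | jaw now 7.1 dj 12.9 pos [576.7  68.3 178.4] j [-0.08  0.48  1.4  -0.    1.26 -0.21] grip 0.35 t 10.67
```

View pics/s9.png

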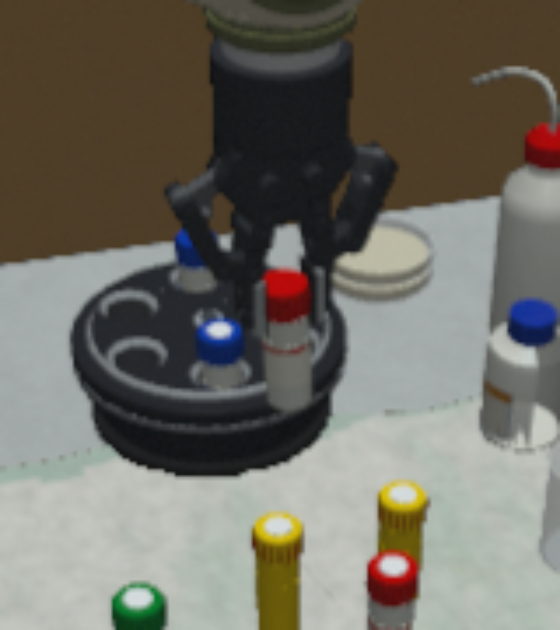

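```bash
python3 -m inch '[-3.7,-0.5,-1.3,0,-0.06,0,-7.5,-0.5,-2.6,0,-0.12,0,-11.2,-0.5,-3.9,0,-0.18,0,-14,-0.4,-4.8,0,-0.22,0,-14.8,0,-5.1,0,-0.22,0,-14.8,0,-5.1,0,-0.22,0,-14.8,0,-5.1,0,-0.22,0,-14.8,0,-5.1,0,-0.22,0]'
python3 -c "
from h import *
go(508.5,209.2,148,20)"
```

```text
time_s: 11.38
eef_pos: [507.4, 207.8, 175.2]
ee_rot: [-0.577, 0.578, -0.408, 0.408]
force: [0.3, 0.1, -1.2]
grip_width: 0.351
shift cm [-0.1   2.72  0.15] turn [ 0.001 -0.008  0.   ] | jaw now 19.6 dj 0.4 pos [507.4 207.8 175.2] j [ 0.18  0.41  1.51 -0.    1.22 -0.17] grip 0.35 t 11.38
```

```bash
python3 -m inch '[-0.1,1,0.1,0,0,0,-0.1,2,0.1,0,0,0,-0.1,2.7,0.1,0,0,0,-0.1,2.7,0.1,0,0,0,-0.1,2.7,0.1,0,0,0,-0.1,2.7,0.1,0,0,0]'
python3 - <<'E'
from h import *
go(508.5,209.2,80,20)
im=ctrl.capture("side")[:,:,::-1].copy(); im=cv2.resize(im,None,fx=5,fy=5,interpolation=cv2.INTER_CUBIC)
s=ctrl.sense(); p=s['eef_pos']; zb=p[2]-57
circ(im,"side",pocket(3),20.5,75,5,(0,255,255)); circ(im,"side",p[:2],14,zb,5,(0,255,0)); circ(im,"side",p[:2],15.5,zb+86,5,(255,255,0)); circ(im,"side",p[:2],14,75,5,(255,0,255))
cv2.imwrite("pics/s10.png",im[450:930,960:1520])
E
```

```text
time_s: 11.88
eef_pos: [507.9, 210.2, 149.2]
ee_rot: [0.578, -0.578, 0.407, -0.407]
force: [0.6, 0.2, 0.1]
grip_width: 0.351
shift cm [0.11 6.92 0.02] turn [-0.    -0.006  0.   ] | jaw now 19.6 dj 0.4 pos [507.9 210.2 149.2] j [ 0.18  0.44  1.54 -0.    1.16 -0.16] grip 0.35 t 11.88
```

View pics/s10.png

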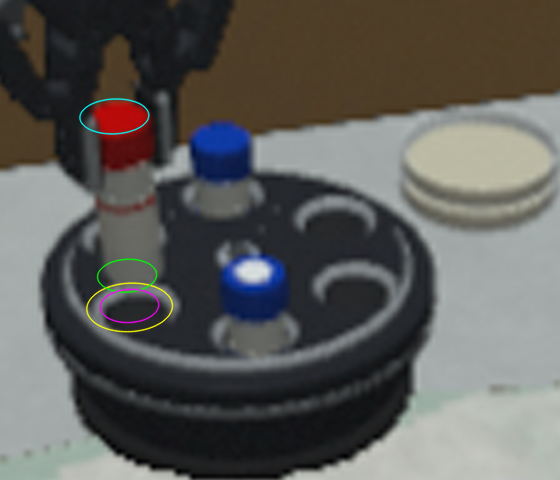

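Side-camera overlays are about 1 px left for both tube and pocket, so the relative alignment is good. Descending.

```bash
python3 -m inch '[0,1,0,0,0,0,0.1,2,0,0,0,0,0.1,3,0,0,0,0,0.1,4,0,0,0,0,0.1,5,0,0,0,0,0.1,6,0,0,0,0,0.1,6.5,0,0,0,0,0.1,6.6,0,0,0,0]'
python3 -m inch '[0,0.1,0,0,0,0,0,0.1,0,0,0,0,0,0.1,0,0,0,0]'
python3 -c "
from h import *
go(508.5,209.2,80,20)"
```

```text
time_s: 12.6
eef_pos: [507.7, 209.2, 81.8]
ee_rot: [-0.578, 0.578, -0.408, 0.407]
force: [-0.3, 0.3, 0.5]
grip_width: 0.35
time_s: 12.85
eef_pos: [508.2, 209.4, 82.4]
ee_rot: [0.578, -0.578, 0.407, -0.407]
force: [0.0, -0.6, -1.4]
grip_width: 0.346
shift cm [0.03 0.24 0.02] turn [-0.001 -0.006  0.   ] | jaw now 19.7 dj 0.3 pos [508.2 209.4  82.4] j [ 0.18  0.53  1.6  -0.    1.01 -0.17] grip 0.35 t 12.85
```

```bash
python3 -m inch '[0,0.15,0,0,0,0,0,0.15,0,0,0,0,0,0.15,0,0,0,0]'
python3 -m inch '[0,0,0,0,0,0,0,0,0,0,0,0,0,0,0,0,0,0,0,0,0,0,0,0]' 0 40
python3 -m inch '[0,-1,0,0,0,0,0,-3,0,0,0,0,0,-6,0,0,0,0,0,-10,0,0,0,0,0,-10,0,0,0,0,0,-10,0,0,0,0]' -0.2
python3 - <<'E'
from h import *
go(604.5,-59,170,-5)
im=ctrl.capture("side")[:,:,::-1]; cv2.imwrite("pics/s11.png",cv2.resize(im[70:260,140:340],None,fx=3,fy=3))
E
```

```text
time_s: 13.1
eef_pos: [508.0, 209.3, 80.6]
ee_rot: [0.578, -0.578, 0.407, -0.407]
force: [-0.7, 0.9, -0.4]
grip_width: 0.348
time_s: 13.43
eef_pos: [508.0, 209.3, 80.6]
ee_rot: [0.578, -0.578, 0.407, -0.407]
force: [-0.1, 0.2, 0.1]
grip_width: 0.503
time_s: 13.93
eef_pos: [508.9, 209.6, 183.3]
ee_rot: [0.579, -0.577, 0.406, -0.409]
force: [-0.2, 0.0, -0.1]
grip_width: 0.602
shift cm [28.5   1.35 -0.04] turn [-0.005  0.43  -0.   ] | jaw now 19.7 dj -24.7 pos [508.9 209.6 183.3] j [ 0.18  0.41  1.5   0.    1.23 -0.17] grip 0.6 t 13.93
```

View pics/s11.png

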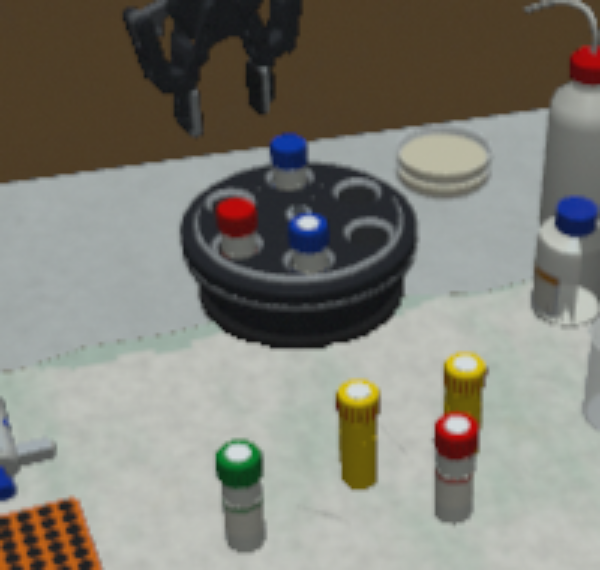

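The red_sample is seated, its cap at (237,217) in the crop. Now red_balance.

```bash
python3 -m inch '[4,0,0,0,0.06,0,8,0.3,0,0,0.12,0,12,0.6,0,0,0.19,0,16,0.8,0,0,0.25,0,20,1,0,0,0.31,0,24,1.2,0,0,0.37,0,27.5,1.3,0,0,0.42,0,28.5,1.3,0,0,0.43,0]'
python3 -m inch '[0,0,0,0,0,0,0,0,0,0,0,0,0,0,0,0,0,0]'
python3 -c "
from h import *
go(605,-59,57,-5)"
```

```text
time_s: 14.65
eef_pos: [604.1, -63.6, 165.7]
ee_rot: [0.475, -0.477, 0.523, -0.522]
force: [0.1, -1.2, -0.3]
grip_width: 0.6
time_s: 14.9
eef_pos: [603.3, -57.5, 167.1]
ee_rot: [0.478, -0.478, 0.521, -0.52]
force: [-0.7, 0.7, 0.1]
grip_width: 0.6
shift cm [ 0.14 11.01  0.19] turn [ 0.001  0.002 -0.001] | jaw now -4.9 dj -0.1 pos [603.3 -57.5 167.1] j [-0.29  0.54  1.33  0.    1.27 -0.2 ] grip 0.6 t 14.9
```

```bash
python3 -m inch '[0.1,3,0.1,0,0,0,0.1,6,0.1,0,0,0,0.1,7,0.1,0,0,0,0.1,7,0.1,0,0,0,0.1,7,0.1,0,0,0,0.1,7,0.1,0,0,0]'
python3 - <<'E'
from h import *
go(605,-59,57,-5)
im=ctrl.capture("side")[:,:,::-1]; cv2.imwrite("pics/s12.png",cv2.resize(im[110:260,200:360],None,fx=4,fy=4))
E
```

```text
time_s: 15.4
eef_pos: [605.6, -59.9, 99.5]
ee_rot: [-0.479, 0.477, -0.52, 0.522]
force: [-0.1, 0.3, 0.7]
grip_width: 0.598
shift cm [-0.08  4.25 -0.08] turn [-0.003  0.001  0.001] | jaw now -4.9 dj -0.1 pos [605.6 -59.9  99.5] j [-0.29  0.62  1.39  0.    1.13 -0.2 ] grip 0.6 t 15.4
```

View pics/s12.png

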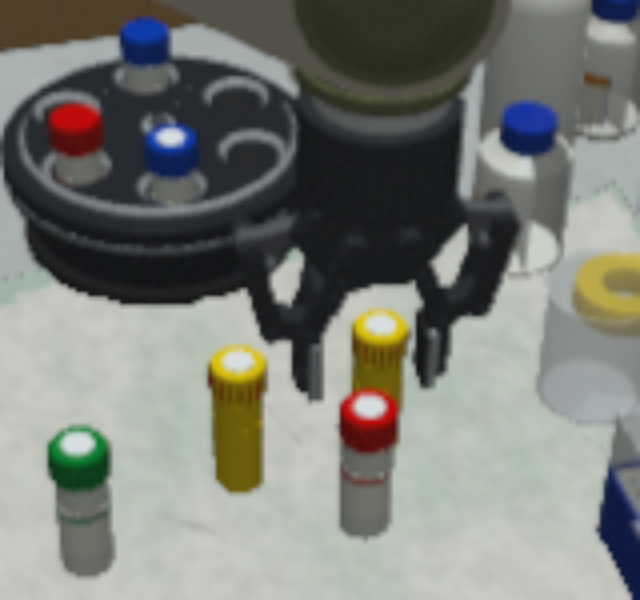

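The fingers straddle the dotted red cap at (368,415). Descending and closing.

```bash
python3 -m inch '[-0.1,1.5,-0.1,0,0,0,-0.1,3,-0.1,0,0,0,-0.1,4.2,-0.1,0,0,0,-0.1,4.2,-0.1,0,0,0,-0.1,4.2,-0.1,0,0,0,-0.1,4.2,-0.1,0,0,0]'
python3 -m inch '[0,0,0,0,0,0,0,0,0,0,0,0,0,0,0,0,0,0,0,0,0,0,0,0,0,0,0,0,0,0,0,0,0,0,0,0]' 1 40
python3 -m inch '[0,-2,0,0,0,0,0,-5,0,0,0,0,0,-8,0,0,0,0,0,-11,0,0,0,0,0,-12.5,0,0,0,0,0,-12.5,0,0,0,0]'
python3 - <<'E'
from h import *
go(621.9,259.2,180,22)
im=ctrl.capture("side")[:,:,::-1]; cv2.imwrite("pics/s13.png",cv2.resize(im[70:260,180:360],None,fx=3,fy=3))
E
```

```text
time_s: 15.95
eef_pos: [604.5, -59.3, 56.7]
ee_rot: [-0.478, 0.477, -0.521, 0.522]
force: [-0.1, 0.4, 0.5]
grip_width: 0.6
time_s: 16.45
eef_pos: [604.5, -59.3, 56.5]
ee_rot: [-0.478, 0.477, -0.521, 0.522]
force: [0.9, -0.1, 5.5]
grip_width: 0.348
time_s: 16.95
eef_pos: [605.1, -59.4, 184.2]
ee_rot: [-0.479, 0.477, -0.519, 0.523]
force: [1.5, -0.6, -0.3]
grip_width: 0.344
shift cm [-31.88   0.38  -1.09] turn [-0.006 -0.471  0.003] | jaw now -5.0 dj 27.0 pos [605.1 -59.4 184.2] j [-0.29  0.53  1.3  -0.    1.3  -0.2 ] grip 0.34 t 16.95
```

View pics/s13.png

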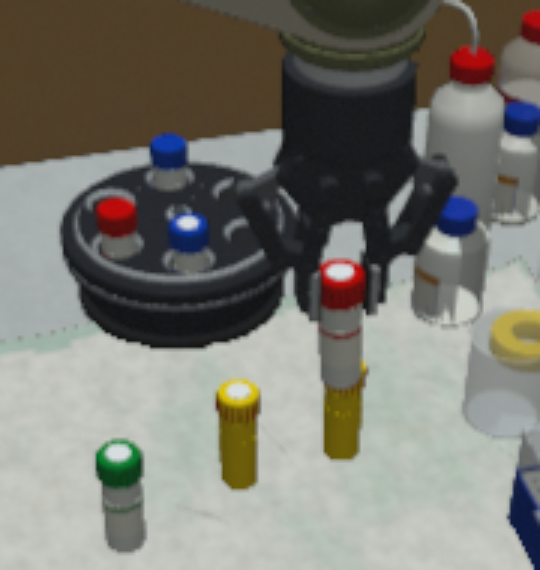

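```bash
python3 -m inch '[-4,0,-0.1,0,-0.06,0,-8,0,-0.2,0,-0.12,0,-12,0,-0.4,0,-0.18,0,-16,0,-0.5,0,-0.24,0,-20,0,-0.7,0,-0.3,0,-24,0,-0.8,0,-0.36,0,-28,0.2,-0.9,0,-0.42,0,-30.5,0.3,-1,0,-0.47,0]'
python3 -m inch '[-1.3,0,-0.6,0,0,0,-1.3,0,-0.6,0,0,0,-1.3,0,-0.6,0,0,0,-1.3,0,-0.6,0,0,0]'
python3 -c "
from h import *
go(621.9,259.2,148,22)"
```

```text
time_s: 17.67
eef_pos: [619.1, 249.2, 174.9]
ee_rot: [-0.586, 0.588, -0.395, 0.393]
force: [-0.2, 0.7, -0.4]
grip_width: 0.348
time_s: 18.0
eef_pos: [610.1, 254.1, 176.9]
ee_rot: [-0.585, 0.586, -0.396, 0.396]
force: [0.4, -0.4, 0.6]
grip_width: 0.348
shift cm [-0.04  2.89  1.29] turn [ 0.001 -0.003  0.   ] | jaw now 21.8 dj 0.2 pos [610.1 254.1 176.9] j [ 0.22  0.66  1.11 -0.    1.37 -0.16] grip 0.35 t 18.0
```

```bash
python3 -m inch '[0,0,1.3,0,0,0,0,1,1.3,0,0,0,0,2,1.3,0,0,0,0,2.9,1.3,0,0,0,0,2.9,1.3,0,0,0,0,2.9,1.3,0,0,0,0,2.9,1.3,0,0,0]'
python3 - <<'E'
from h import *
go(621.9,259.2,80,22)
im=ctrl.capture("side")[:,:,::-1].copy(); im=cv2.resize(im,None,fx=5,fy=5,interpolation=cv2.INTER_CUBIC)
s=ctrl.sense(); p=s['eef_pos']; zb=p[2]-57
circ(im,"side",pocket(0),20.5,75,5,(0,255,255)); circ(im,"side",p[:2],14,zb,5,(0,255,0)); circ(im,"side",p[:2],15.5,zb+86,5,(255,255,0)); circ(im,"side",p[:2],14,75,5,(255,0,255))
cv2.imwrite("pics/s14.png",im[400:880,960:1520])
E
```

```text
time_s: 18.58
eef_pos: [622.0, 260.2, 148.8]
ee_rot: [0.586, -0.586, 0.396, -0.396]
force: [0.8, -0.1, -0.8]
grip_width: 0.349
shift cm [ 0.09  6.88 -0.05] turn [-0.    -0.001  0.   ] | jaw now 21.9 dj 0.1 pos [622.  260.2 148.8] j [ 0.22  0.71  1.09  0.    1.34 -0.16] grip 0.35 t 18.58
```

View pics/s14.png

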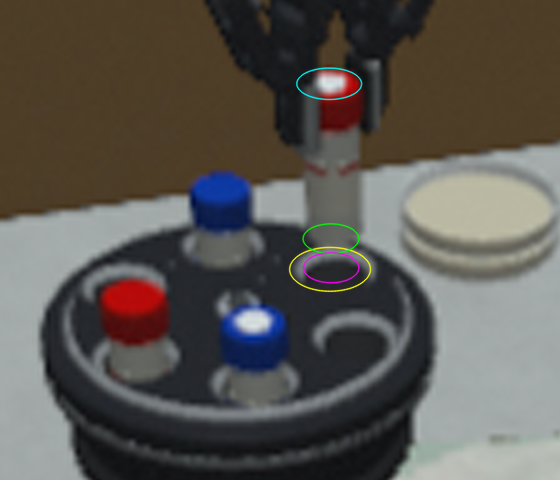

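Aligned over the far pocket: tube bottom at (333,228), pocket ring at (335,265). Descending.

```bash
python3 -m inch '[0,1,0,0,0,0,0.1,2,0,0,0,0,0.1,3,0,0,0,0,0.1,4,0,0,0,0,0.1,5,0,0,0,0,0.1,6,0,0,0,0,0.1,6.5,0,0,0,0,0.1,6.6,0,0,0,0]'
python3 -m inch '[0,0.2,0,0,0,0,0,0.2,0,0,0,0,0,0.2,0,0,0,0]'
python3 -c "
from h import *
go(621.9,259.2,80,22)"
```

```text
time_s: 19.3
eef_pos: [622.0, 259.3, 81.0]
ee_rot: [-0.586, 0.587, -0.396, 0.395]
force: [0.2, 1.0, -0.6]
grip_width: 0.35
time_s: 19.55
eef_pos: [622.5, 259.4, 80.9]
ee_rot: [0.586, -0.586, 0.396, -0.396]
force: [-0.5, -0.4, 0.0]
grip_width: 0.345
shift cm [-0.    0.09 -0.07] turn [-0.001 -0.001  0.   ] | jaw now 21.9 dj 0.1 pos [622.5 259.4  80.9] j [ 0.22  0.77  1.16 -0.    1.2  -0.16] grip 0.34 t 19.55
```

```bash
python3 -m inch '[0,0,0,0,0,0,0,0,0,0,0,0,0,0,0,0,0,0,0,0,0,0,0,0]' 0 40
python3 -m inch '[0,-1,0,0,0,0,0,-3,0,0,0,0,0,-6,0,0,0,0,0,-10,0,0,0,0,0,-12,0,0,0,0,0,-12,0,0,0,0]' -0.2
python3 - <<'E'
from h import *
go(490.8,-277,150,-29)
im=ctrl.capture("side")[:,:,::-1]; cv2.imwrite("pics/s15.png",cv2.resize(im[70:200,160:320],None,fx=4,fy=4))
E
```

```text
time_s: 19.88
eef_pos: [622.5, 259.4, 80.8]
ee_rot: [0.586, -0.586, 0.396, -0.396]
force: [0.0, 0.1, -0.0]
grip_width: 0.501
time_s: 20.38
eef_pos: [624.1, 259.8, 207.5]
ee_rot: [0.589, -0.583, 0.393, -0.398]
force: [0.1, 0.2, -0.1]
grip_width: 0.598
shift cm [ 44.8    5.49 -32.49] turn [-0.01   0.889 -0.003] | jaw now 22.0 dj -51.0 pos [624.1 259.8 207.5] j [ 0.22  0.67  1.01  0.    1.45 -0.16] grip 0.6 t 20.38
```

View pics/s15.png

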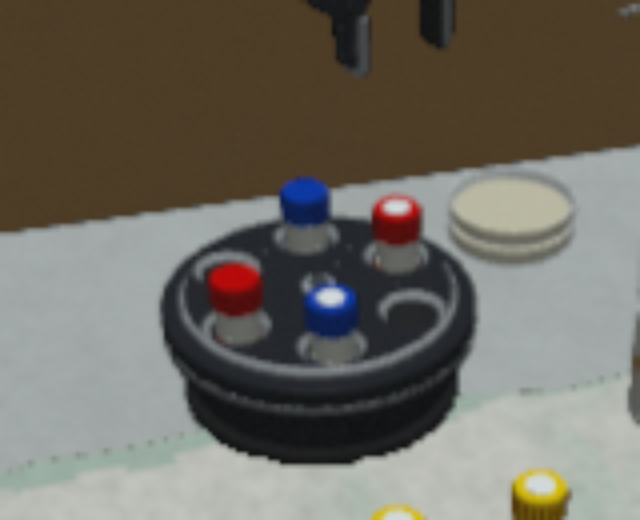

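All four tubes stand at equal depth and the pairs are opposite. Now over to the lid knob.

```bash
python3 -m inch '[3,0,-2.2,0,0.12,0,6.5,0.2,-4.7,0,0.24,0,10,0.5,-7.2,0,0.36,0,13.3,1,-9.7,0,0.48,0,16.6,1.5,-12.1,0,0.6,0,20,2,-14.5,0,0.72,0,23.3,2.6,-16.9,0,0.84,0,26.6,3.2,-19.3,0,0.89,0]'
python3 -c "
from h import *
go(490.8,-277,150,-29)"
```

```text
time_s: 21.1
eef_pos: [541.9, -59.4, 167.9]
ee_rot: [0.356, -0.357, 0.611, -0.61]
force: [0.1, 0.0, 0.8]
grip_width: 0.6
shift cm [21.47  1.79  6.23] turn [ 0.001 -0.007  0.   ] | jaw now -29.4 dj 0.4 pos [541.9 -59.4 167.9] j [-0.32  0.41  1.53  0.    1.2   0.19] grip 0.6 t 21.1
```

```bash
python3 -m inch '[4,0.3,1.2,0,0,0,8,0.6,2.4,0,0,0,12,1,3.6,0,0,0,16,1.4,4.8,0,0,0,19.5,1.7,5.7,0,0,0,21.4,1.8,6.2,0,0,0,21.4,1.8,6.2,0,0,0,21.4,1.8,6.2,0,0,0]'
python3 -m inch '[0,0,0,0,0,0,0,0,0,0,0,0,0,0,0,0,0,0]'
python3 - <<'E'
from h import *
go(490.8,-277,90,-29)
im=ctrl.capture("side")[:,:,::-1]; cv2.imwrite("pics/s16.png",im)
im=ctrl.capture("top")[:,:,::-1]; cv2.imwrite("pics/t16.png",cv2.resize(im[130:330,130:450],None,fx=2.5,fy=2.5))
E
```

```text
time_s: 21.77
eef_pos: [492.8, -275.2, 149.9]
ee_rot: [0.358, -0.358, 0.61, -0.609]
force: [0.9, -0.1, 0.2]
grip_width: 0.6
time_s: 22.02
eef_pos: [493.9, -273.8, 150.8]
ee_rot: [0.359, -0.359, 0.609, -0.609]
force: [0.3, -0.2, 0.5]
grip_width: 0.602
shift cm [ 0.43  6.08 -0.12] turn [ 0.     0.001 -0.   ] | jaw now -29.0 dj -0.0 pos [ 493.9 -273.8  150.8] j [-0.71  0.47  1.49  0.    1.18 -0.21] grip 0.6 t 22.02
```

View pics/s16.png

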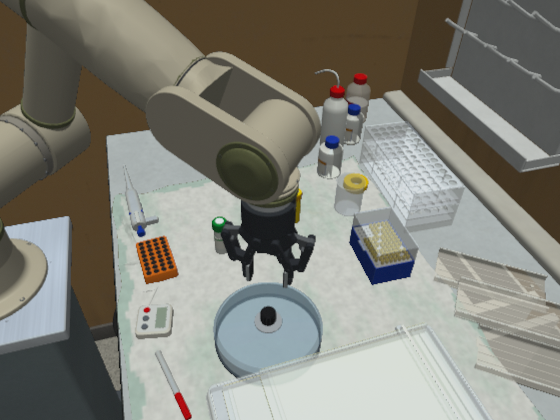

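View pics/t16.png

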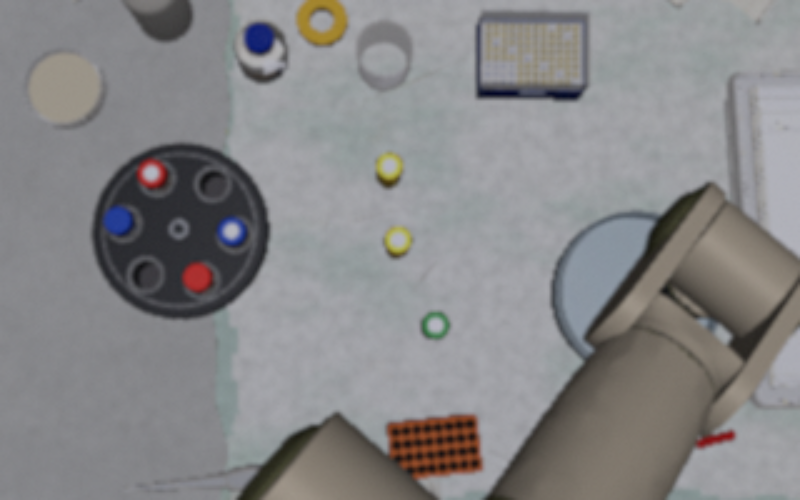

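Top view: blue (118,221) is opposite blue-dot (231,231), and red-dot (152,174) is opposite red (198,277). Green hasn't moved. Descending onto the knob.

```bash
python3 -m inch '[0.4,2,-0.1,0,0,0,0.4,4,-0.1,0,0,0,0.4,5.5,-0.1,0,0,0,0.4,5.5,-0.1,0,0,0,0.4,5.5,-0.1,0,0,0,0.4,5.5,-0.1,0,0,0]'
python3 - <<'E'
from h import *
go(490.8,-277,56,-29)
im=ctrl.capture("side")[:,:,::-1]; cv2.imwrite("pics/s17.png",cv2.resize(im[220:390,190:340],None,fx=3.5,fy=3.5))
E
```

```text
time_s: 22.62
eef_pos: [491.2, -278.2, 96.9]
ee_rot: [-0.359, 0.359, -0.609, 0.61]
force: [0.7, -0.5, -0.0]
grip_width: 0.603
shift cm [-0.08  4.09 -0.1 ] turn [-0.002 -0.     0.   ] | jaw now -29.0 dj 0.0 pos [ 491.2 -278.2   96.9] j [-0.72  0.53  1.54  0.    1.06 -0.22] grip 0.6 t 22.62
```

View pics/s17.png

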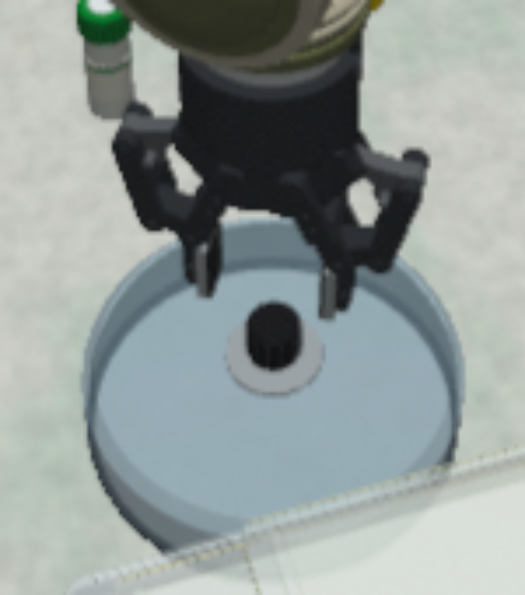

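```bash
python3 - <<'E'
from h import *
print(ray("side",(190+274/3.5,220+318/3.5),76), ray("side",(190+276/3.5,220+358/3.5),51))
go(490.8,-277,56,-29)
E
python3 -m inch '[-0.1,1.5,-0.1,0,0,0,-0.1,3,-0.1,0,0,0,-0.1,4.1,-0.1,0,0,0,-0.1,4.1,-0.1,0,0,0,-0.1,4.1,-0.1,0,0,0,-0.1,4.1,-0.1,0,0,0]'
python3 - <<'E'
from h import *
go(490.8,-277,56,-29)
im=ctrl.capture("side")[:,:,::-1]; cv2.imwrite("pics/s18.png",cv2.resize(im[220:390,190:340],None,fx=3.5,fy=3.5))
E
```

```text
[ 494.93840805 -275.08720196   76.        ] [ 494.53521132 -280.43754064   51.        ]
shift cm [-0.09  4.11 -0.11] turn [-0.002 -0.001  0.   ] | jaw now -29.0 dj 0.0 pos [ 491.2 -278.3   97.1] j [-0.72  0.53  1.54 -0.    1.06 -0.22] grip 0.6 t 22.67
time_s: 23.17
eef_pos: [490.8, -277.0, 55.8]
ee_rot: [-0.359, 0.358, -0.609, 0.61]
force: [-0.6, -0.4, 0.6]
grip_width: 0.599
shift cm [-0.   -0.02  0.  ] turn [-0.002 -0.001  0.   ] | jaw now -29.0 dj 0.0 pos [ 490.8 -277.    55.8] j [-0.72  0.59  1.58 -0.    0.97 -0.21] grip 0.6 t 23.17
```

View pics/s18.png

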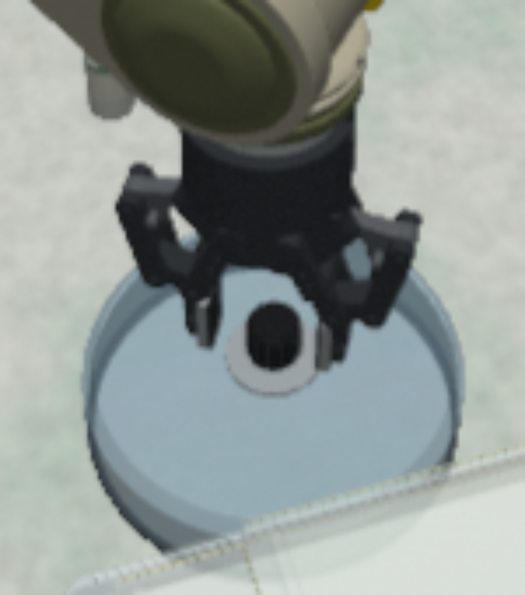

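```bash
python3 -m inch '[0,0,0.2,0,0,0,0,0,0.2,0,0,0,0,0,0.2,0,0,0,0,0,0.2,0,0,0,0,0,0.2,0,0,0,0,0,0.2,0,0,0,0,0,0.2,0,0,0]' 1 70
python3 - <<'E'
from h import *
go(490.8,-277,56,-29)
im=ctrl.capture("side")[:,:,::-1]; cv2.imwrite("pics/s19.png",cv2.resize(im[220:390,190:340],None,fx=3.5,fy=3.5))
E
```

```text
time_s: 23.8
eef_pos: [492.6, -278.1, 55.7]
ee_rot: [-0.359, 0.358, -0.609, 0.61]
force: [0.6, 0.3, 6.0]
grip_width: 0.276
shift cm [-0.   -0.03 -0.21] turn [-0.002 -0.001  0.   ] | jaw now -29.0 dj 0.0 pos [ 492.6 -278.1   55.7] j [-0.72  0.59  1.57  0.    0.98 -0.21] grip 0.28 t 23.8
```

View pics/s19.png

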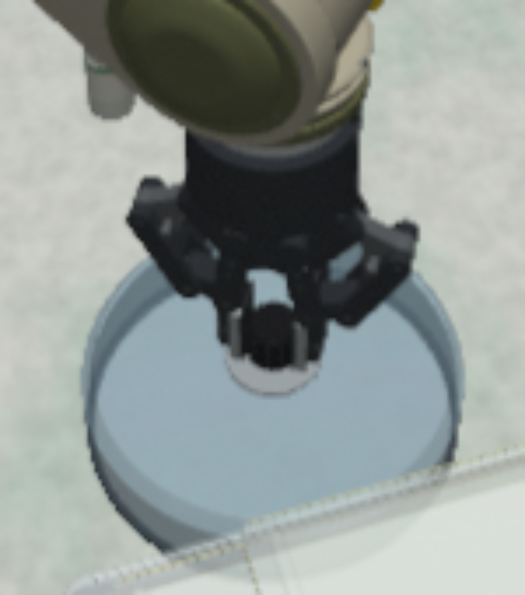

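The knob is gripped at opening 0.276. Lifting.

```bash
python3 -m inch '[0,-0.7,0,0,0,0,0,-2,0,0,0,0,0,-4,0,0,0,0,0,-6.5,0,0,0,0,0,-9,0,0,0,0,0,-11.5,0,0,0,0,0,-13.5,0,0,0,0,0,-14.5,0,0,0,0]'
python3 -m inch '[0,-0.5,0,0,0,0,0,-0.5,0,0,0,0,0,-0.5,0,0,0,0]'
python3 - <<'E'
from h import *
go(565.3,234,206,-10)
im=ctrl.capture("side")[:,:,::-1]; cv2.imwrite("pics/s20.png",im)
E
```

```text
time_s: 24.52
eef_pos: [492.4, -277.9, 202.5]
ee_rot: [-0.359, 0.358, -0.608, 0.61]
force: [-0.1, 0.5, -2.0]
grip_width: 0.275
time_s: 24.77
eef_pos: [491.7, -277.3, 203.5]
ee_rot: [0.358, -0.359, 0.61, -0.609]
force: [0.4, -0.3, -2.7]
grip_width: 0.279
shift cm [-48.27  -0.19 -18.39] turn [ 0.002 -0.332 -0.001] | jaw now -29.0 dj 19.0 pos [ 491.7 -277.3  203.5] j [-0.72  0.42  1.42  0.    1.31 -0.21] grip 0.28 t 24.77
```

View pics/s20.png

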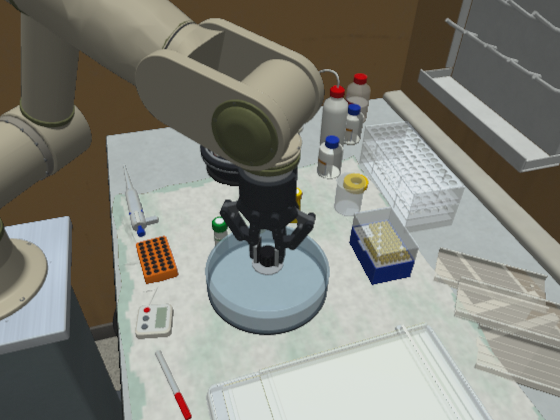

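```bash
python3 -m inch '[-0.9,0,-0.4,0,0,0,-2.8,0,-1.1,0,0,0,-5.6,0,-2.1,0,0,0,-8.9,0,-3.4,0,0,0,-12.1,0,-4.6,0,0,0,-15.4,0,-5.9,0,0,0,-18.7,0,-7.1,0,0,0,-22,0,-8.4,0,0,0]'
python3 -m inch '[-3.3,0,-1.2,0,0,0,-6.5,0,-2.5,0,0,0,-9.8,0,-3.7,0,0,0,-13.1,0,-5,0,0,0,-16.4,0,-6.2,0,0,0,-19.4,0,-7.4,0,0,0,-21.5,0,-8.2,0,0,0,-23,0,-8.8,0,0,0]'
python3 -c "
from h import *
go(565.3,234,200)"
```

```text
time_s: 25.48
eef_pos: [525.0, -42.1, 204.1]
ee_rot: [0.358, -0.359, 0.61, -0.609]
force: [1.1, -0.2, -2.2]
grip_width: 0.278
time_s: 26.15
eef_pos: [559.3, 202.2, 203.7]
ee_rot: [0.359, -0.36, 0.609, -0.609]
force: [0.2, -1.0, -2.6]
grip_width: 0.281
shift cm [-3.07  0.37 -1.01] turn [0.002 0.    0.001] | jaw now -28.9 dj 0.0 pos [559.3 202.2 203.7] j [0.15 0.49 1.32 0.   1.34 0.65] grip 0.28 t 26.15
```

```bash
python3 -m inch '[-1.3,0,-0.4,0,0,0,-2.4,0,-0.8,0,0,0,-3,0.2,-1,0,0,0,-3.1,0.2,-1,0,0,0,-3.1,0.2,-1,0,0,0,-3.1,0.2,-1,0,0,0,-3.1,0.2,-1,0,0,0,-3.1,0.2,-1,0,0,0]'
python3 - <<'E'
from h import *
go(565.3,234,200)
s=ctrl.sense(); p=s['eef_pos']; z=p[2]-55.7
for n in("side","top"):
    im=ctrl.capture(n)[:,:,::-1].copy(); k=4; im=cv2.resize(im,None,fx=k,fy=k,interpolation=cv2.INTER_CUBIC); cv2.imwrite(f"pics/{n}raw21.png",im)
    circ(im,n,RC,98,69,k,(0,255,0)); circ(im,n,p[:2],94.5,z,k,(0,0,255)); circ(im,n,p[:2],94.5,z+48,k,(255,0,255))
    im=im[200:780,640:1240] if n=="side" else im[600:1180,480:1180]
    cv2.imwrite(f"pics/{n}21.png",im)
E
```

```text
time_s: 26.82
eef_pos: [566.6, 230.6, 202.9]
ee_rot: [-0.358, 0.358, -0.61, 0.61]
force: [0.2, -0.2, -1.4]
grip_width: 0.278
shift cm [-0.23  0.29 -0.27] turn [-0.  0. -0.] | jaw now -29.1 dj 0.0 pos [566.6 230.6 202.9] j [ 0.2   0.53  1.26 -0.    1.36  0.7 ] grip 0.28 t 26.82
```

View pics/side21.png

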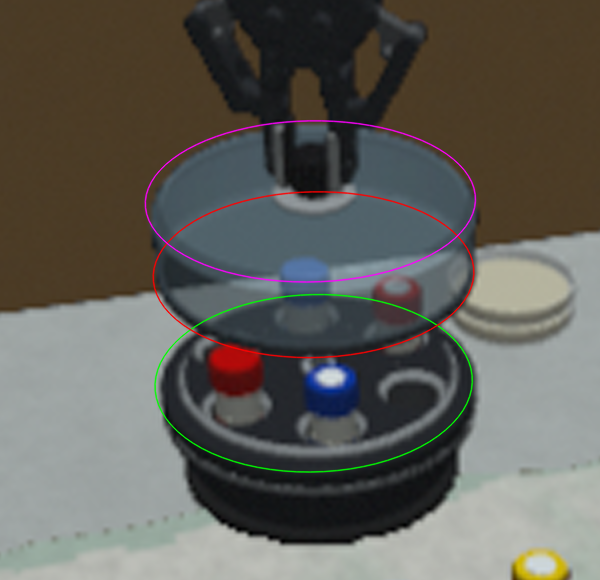

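View pics/top21.png

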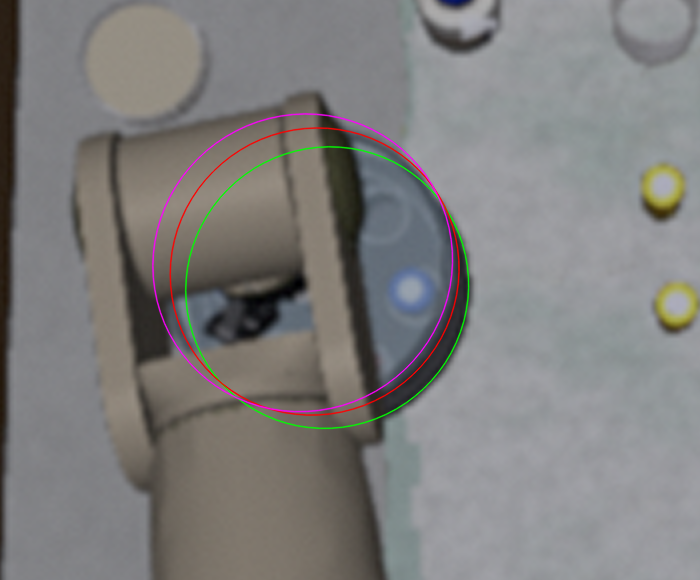

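The lid is level, and its rim sits centred on the TCP with the same 1 px side-camera bias as the rotor. I'll centre it, then lower.

```bash
python3 -m inch '[-0.2,0.6,-0.3,0,0,0,-0.2,1.2,-0.3,0,0,0,-0.2,1.8,-0.3,0,0,0,-0.2,2,-0.3,0,0,0,-0.2,2,-0.3,0,0,0,-0.2,2,-0.3,0,0,0,-0.2,2,-0.3,0,0,0,-0.2,2,-0.3,0,0,0]'
python3 -c "
from h import *
go(565.3,234,150)"
```

```text
time_s: 27.58
eef_pos: [565.0, 234.4, 183.1]
ee_rot: [-0.359, 0.358, -0.609, 0.609]
force: [0.1, 0.2, -2.7]
grip_width: 0.279
shift cm [0.02 3.31 0.05] turn [-0.  0. -0.] | jaw now -29.1 dj 0.0 pos [565.  234.4 183.1] j [0.2  0.54 1.29 0.   1.31 0.71] grip 0.28 t 27.58
```

```bash
python3 -m inch '[0,0.6,0,0,0,0,0,1.2,0,0,0,0,0,1.8,0,0,0,0,0,2.4,0,0,0,0,0,3,0,0,0,0,0,3.3,0,0,0,0,0,3.3,0,0,0,0,0,3.3,0,0,0,0]'
python3 - <<'E'
from h import *
go(565.3,234,125)
s=ctrl.sense(); p=s['eef_pos']; z=p[2]-55.7; print(s['force'])
for n in("side",):
    im=ctrl.capture(n)[:,:,::-1].copy(); k=4; im=cv2.resize(im,None,fx=k,fy=k,interpolation=cv2.INTER_CUBIC)
    circ(im,n,RC+[.8,0],98,69,k,(0,255,0)); circ(im,n,p[:2],94.5,z,k,(0,0,255))
    cv2.imwrite(f"pics/side22.png",im[300:880,640:1240])
E
```

```text
time_s: 28.25
eef_pos: [564.8, 234.5, 149.7]
ee_rot: [0.359, -0.359, 0.609, -0.609]
force: [0.5, 0.9, -2.3]
grip_width: 0.276
shift cm [0.02 2.47 0.06] turn [0. 0. 0.] | jaw now -29.0 dj 0.0 pos [564.8 234.5 149.7] j [0.2  0.57 1.33 0.   1.24 0.71] grip 0.28 t 28.25
[ 0.50834194  0.87217082 -2.28453696]
```

View pics/side22.png

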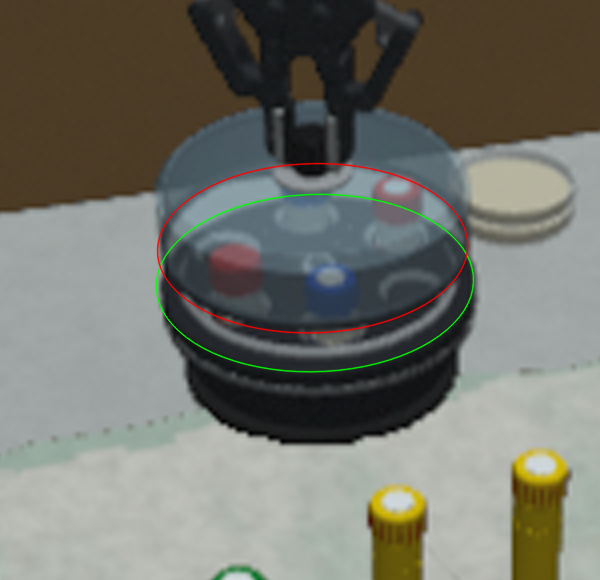

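No contact so far, and the rim is below the tube tops. Lowering to the deck edge, then to the ledge.

```bash
python3 -m inch '[0,0.4,0.1,0,0,0,0,0.8,0.1,0,0,0,0,1.2,0.1,0,0,0,0,1.6,0.1,0,0,0,0,1.9,0.1,0,0,0,0,1.9,0.1,0,0,0,0,1.9,0.1,0,0,0,0,1.9,0.1,0,0,0]'
python3 -c "
from h import *
go(565.3,234,125)"
```

```text
time_s: 28.97
eef_pos: [565.8, 234.0, 130.9]
ee_rot: [-0.359, 0.359, -0.609, 0.609]
force: [0.4, 0.6, -2.7]
grip_width: 0.277
shift cm [ 0.02  0.59 -0.05] turn [-0.  0. -0.] | jaw now -29.0 dj 0.0 pos [565.8 234.  130.9] j [ 0.2   0.59  1.35 -0.    1.2   0.71] grip 0.28 t 28.97
```

```bash
python3 -m inch '[0,0.15,0,0,0,0,0,0.3,0,0,0,0,0,0.45,0,0,0,0,0,0.55,0,0,0,0,0,0.55,0,0,0,0,0,0.55,0,0,0,0]'
python3 -c "
from h import *
go(565.3,234,125)"
```

```text
time_s: 29.47
eef_pos: [565.7, 233.9, 125.2]
ee_rot: [0.359, -0.359, 0.609, -0.609]
force: [-0.2, 0.2, -2.7]
grip_width: 0.279
shift cm [ 0.01  0.02 -0.04] turn [0. 0. 0.] | jaw now -29.1 dj 0.0 pos [565.7 233.9 125.2] j [ 0.2   0.6   1.36 -0.    1.19  0.71] grip 0.28 t 29.47
```

```bash
python3 -m inch '[0,0.1,0,0,0,0,0,0.1,0,0,0,0,0,0.1,0,0,0,0,0,0.1,0,0,0,0]'
python3 - <<'E'
from h import *
s=ctrl.sense(); print(s['eef_pos'],s['force'])
im=ctrl.capture("side")[:,:,::-1].copy(); im=cv2.resize(im,None,fx=4,fy=4,interpolation=cv2.INTER_CUBIC)
cv2.imwrite(f"pics/side23.png",im[300:880,640:1240])
E
```

```text
time_s: 29.8
eef_pos: [565.8, 234.0, 124.7]
ee_rot: [-0.359, 0.358, -0.609, 0.609]
force: [-1.9, -0.4, 4.0]
grip_width: 0.275
[565.80348674 234.01025266 124.73647053] [-1.89315712 -0.38382699  3.99504482]
```

View pics/side23.png

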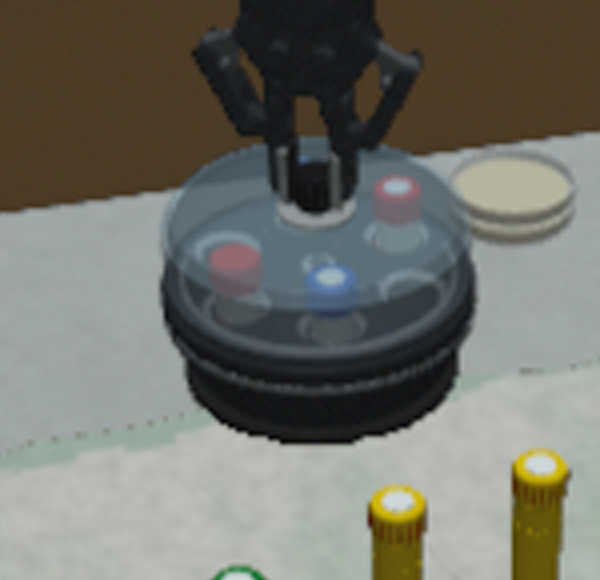

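Contact is at TCP z=124.7, so the rim is at 69.0 as it should be, with the lid's weight taken by the ledge. Releasing and retreating.

```bash
python3 -m inch '[0,0,0,0,0,0,0,0,0,0,0,0,0,0,0,0,0,0,0,0,0,0,0,0,0,0,0,0,0,0]' -0.2 40
python3 -m inch '[0,-1,0,0,0,0,0,-3,0,0,0,0,0,-6,0,0,0,0,0,-9,0,0,0,0,0,-12,0,0,0,0,0,-14,0,0,0,0,0,-14,0,0,0,0]'
python3 -c "
from h import *
go(420,-150,270)"
```

```text
time_s: 30.27
eef_pos: [565.7, 233.9, 124.2]
ee_rot: [0.359, -0.359, 0.609, -0.609]
force: [0.4, -0.0, 0.7]
grip_width: 0.599
time_s: 30.85
eef_pos: [566.9, 234.3, 270.1]
ee_rot: [-0.362, 0.356, -0.608, 0.61]
force: [0.7, 0.1, 0.0]
grip_width: 0.602
shift cm [40.73 -0.19  5.82] turn [-0.007  0.    -0.006] | jaw now -29.0 dj 0.0 pos [566.9 234.3 270.1] j [0.2  0.49 1.15 0.   1.5  0.71] grip 0.6 t 30.85
```

```bash
python3 -m inch '[3,0,0.4,0,0,0,7,0,1,0,0,0,11,0,1.6,0,0,0,15,0,2.1,0,0,0,19,0,2.7,0,0,0,23,0,3.3,0,0,0,27,0,3.9,0,0,0,30,0,4.3,0,0,0]'
python3 -m inch '[4,0,0.6,0,0,0,8,0,1.1,0,0,0,11,0,1.5,0,0,0,11,0,1.5,0,0,0,11,0,1.5,0,0,0,11,0,1.5,0,0,0]'
python3 - <<'E'
from h import *
im=ctrl.capture("top")[:,:,::-1].copy(); cv2.imwrite("pics/top24.png",im); r=cv2.resize(im,None,fx=5,fy=5,interpolation=cv2.INTER_CUBIC)
C=RC+[.8,0]; circ(r,"top",C,94.5,69,5,(0,255,0)); circ(r,"top",C,94.5,117,5,(255,0,255)); circ(r,"top",C,13,145,5,(0,0,255)); cv2.imwrite("pics/top24z.png",r[860:1360,760:1260])
im=ctrl.capture("side")[:,:,::-1].copy(); cv2.imwrite("pics/side24f.png",im); r=cv2.resize(im,None,fx=5,fy=5,interpolation=cv2.INTER_CUBIC); circ(r,"side",C,94.5,69,5,(0,255,0)); circ(r,"side",C,13,145,5,(0,0,255))
cv2.imwrite("pics/side24.png",r[400:1000,880:1500])
E
```

```text
time_s: 31.52
eef_pos: [456.2, -51.4, 264.3]
ee_rot: [-0.358, 0.358, -0.609, 0.61]
force: [1.1, 0.4, 0.5]
grip_width: 0.601
time_s: 32.02
eef_pos: [417.4, -152.2, 264.2]
ee_rot: [0.359, -0.359, 0.61, -0.609]
force: [-0.6, 1.0, -0.6]
grip_width: 0.6
```

View pics/top24z.png

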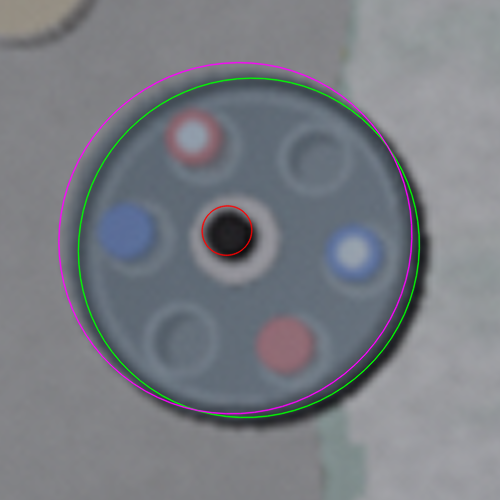

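View pics/side24.png

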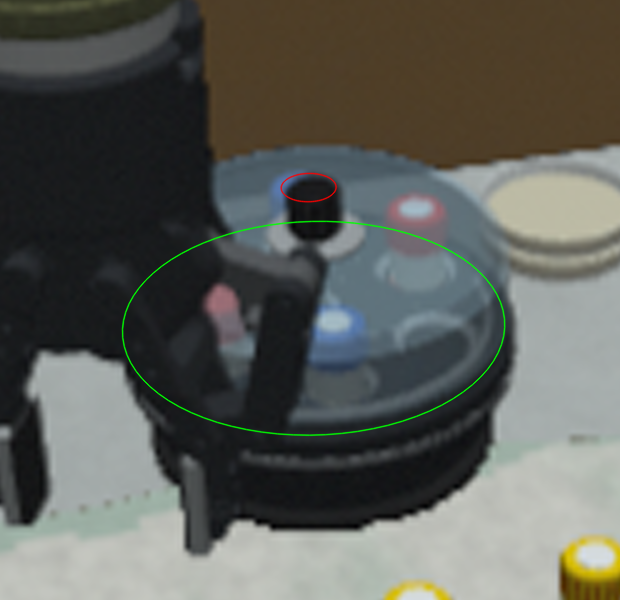

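View pics/top24.png

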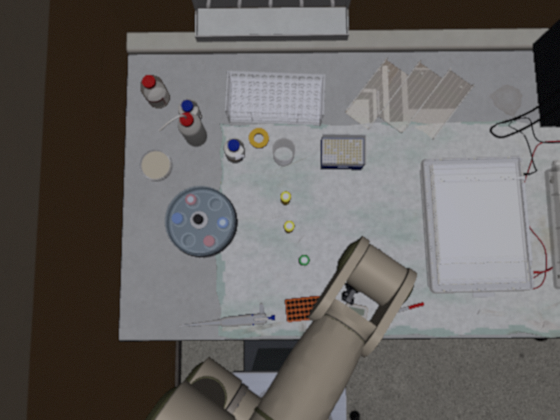

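View pics/side24f.png

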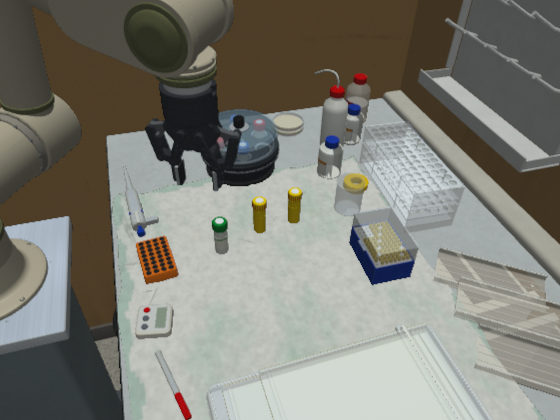

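Final pictures: all four caps show through the lid in opposite pairs, and the knob at (228,235) is within 2 mm of its predicted place. The lid looks level, the bystanders and the green tube haven't moved, and the gripper is clear. Handing in.

```bash
python3 -c "
from rig import ctrl
s=ctrl.sense(); print(s['time_s'],s['force']); print(ctrl.finish_job())"
```

```text
32.1167 [ 0.80718148  0.25809397 -0.45111713]
the job is handed in; nothing more can be done
None
```

The rotor is loaded and the lid is on. I handed the job in at 32 s; it reports no verdict, so the result rests on my own checks.

- **Tubes:** The dotted blue tube went straight across from the plain blue one, which I left in its pocket. The two red tubes went into another opposite pair. Each was let go with the tool about 0.5 mm above the height worked out for a tube fully home. In both cameras all four stand equally deep, with the pairs straight across.
- **Lid:** I lowered it slowly by the knob and felt the ledge with the rim at 69.0 mm, as specified, before releasing. Afterwards the top view showed the knob within 2 mm of where a centred lid would put it. The lid looked level in both views, though I did not measure its tilt.
- **Bystanders:** The green tube, bottle, beaker and tip box looked unmoved, and the gripper touched nothing at the end.

**Disagreements:**
- The side camera read about 1 px, or 2–4 mm, off from the top camera throughout, so I relied on relative positions.
- The dotted blue tube met a light side push of about 6 N going into its pocket, but it seated.

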